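Stow the rigging pins and wind the tool store down

TASK

Put every rigging pin from the wooden block fully down into a tube of the raised carrier of the tool store, one to a tube, and only then fit the crank squarely and fully onto the square shaft and wind it clockwise (seen from above) until the carrier is fully down, flush with the rim. Finally take the crank off and stand it, handle up, in the middle of the rubber mat; do not knock the other things about.

Things in the scene. Friction and masses are not known exactly. Their poses are not given: they have to be found in the camera images.
- store: grey steel tool store fixed to the table, about 430 mm long along its own y and 130 mm deep. Origin: on the table under its middle; x and y level, z up. Its +y half is a 100 mm high open-topped well in which an aluminium carrier with four upright tubes rises and sinks; its -y half is a 50 mm high block bearing the square winding shaft. Pose varies
- shaft_seat (a point): centre of the top face of the round steel collar (48 mm across) from which the square shaft stands up, 70 mm above the table; a fully fitted crank's underside rests on this face. Axes as the store's, does not turn
- shaft_top (a point): tip of the upright steel shaft, 31 mm above the collar. The shaft is 16 mm square for 24 mm, then a 7 mm cone down to 8 mm across. Its own x and y axes, which turn with the shaft, are square to its flats
- shaft (a joint): turn of the winding shaft in rad, 0 = carrier fully raised, 15.7 (2.5 turns, a firm stop) = carrier fully down; grows clockwise seen from above. It starts between 0 and 0.8, turns against about 0.12 N m of friction and stays where it is left. Each rad sinks the carrier by 3.18 mm
- tube0 (a point): centre of the mouth of tube 0 of the carrier; tubes in a row along the store's y, 45 mm apart. Upright tube, 25 mm outside, 13 mm bore, 72 mm deep inside. Mouth about 150 mm above the table when raised, 100 mm (flush with the rim of the well) when down. z up. All tubes are empty at the start
- tube1 (a point): centre of the mouth of tube 1 of the carrier; tubes in a row along the store's y, 45 mm apart. Upright tube, 25 mm outside, 13 mm bore, 72 mm deep inside. Mouth about 150 mm above the table when raised, 100 mm (flush with the rim of the well) when down. z up. All tubes are empty at the start
- tube2 (a point): centre of the mouth of tube 2 of the carrier; tubes in a row along the store's y, 45 mm apart. Upright tube, 25 mm outside, 13 mm bore, 72 mm deep inside. Mouth about 150 mm above the table when raised, 100 mm (flush with the rim of the well) when down. z up. All tubes are empty at the start
- tube3 (a point): centre of the mouth of tube 3 of the carrier; tubes in a row along the store's y, 45 mm apart. Upright tube, 25 mm outside, 13 mm bore, 72 mm deep inside. Mouth about 150 mm above the table when raised, 100 mm (flush with the rim of the well) when down. z up. All tubes are empty at the start
- crank: loose dark steel crank, about 0.3 kg. Origin: hub centre on the flat underside, z up, x towards the handle. Below: 64 mm square flange, 8 mm thick, and an arm 28 wide, 10 thick, out to x = 90 mm. Hub 32 mm square up to 32 mm, with an 18 mm square socket 32 mm deep, open below, then a solid 28 mm square block up to 85 mm, to be held near its top across y. All sides lie along x and y
- crank_grip (a point): middle of the crank's upright black handle, a 22 mm thick, 66 mm long sleeve that spins freely on its spindle, 70 mm along x from the hub centre; sleeve from 14 to 80 mm above the crank's underside, this point at 52 mm
- crank_mid (a point): point on the crank's underside, 35 mm along its x, midway between hub centre and handle
- mat: black rubber mat fixed on the table, 110 mm (x) by 170 mm (y), 3 mm thick, in front of the store. Origin: centre of its underside
- block: wooden block fixed on the table, 200 mm (x) by 60 mm (y), 55 mm high, with four 12.5 mm square holes, 45 mm deep, in a row along its x, 42 mm apart. Origin: centre of its underside. At the start the pins stand in its holes
- pin0: loose steel rigging pin, 0.1 kg, 124 mm long, two to four of them are present (an absent one reads None): a 10 mm thick, 90 mm long shank with a round-ended tip, then a plain round head 18 mm thick and 34 mm long. Origin: centre of the tip, z towards the head (up)
- pin1: loose steel rigging pin, 0.1 kg, 124 mm long, two to four of them are present (an absent one reads None): a 10 mm thick, 90 mm long shank with a round-ended tip, then a plain round head 18 mm thick and 34 mm long. Origin: centre of the tip, z towards the head (up)
- pin2: loose steel rigging pin, 0.1 kg, 124 mm long, two to four of them are present (an absent one reads None): a 10 mm thick, 90 mm long shank with a round-ended tip, then a plain round head 18 mm thick and 34 mm long. Origin: centre of the tip, z towards the head (up)
- pin3: loose steel rigging pin, 0.1 kg, 124 mm long, two to four of them are present (an absent one reads None): a 10 mm thick, 90 mm long shank with a round-ended tip, then a plain round head 18 mm thick and 34 mm long. Origin: centre of the tip, z towards the head (up)
- jar: closed jar, 56 mm across, 60 mm tall, behind the tool store. Not part of the job
- tape: cardboard ring (empty tape roll), 100 mm across, 25 mm high, behind the tool store. Not part of the job
- file: steel file with a wooden handle, 230 mm long, lying to the right of the wooden block. Not part of the job
- tubeoff: white painted offcut of tube, 18 mm thick, 160 mm long, lying behind the tool store. Not part of the job

How it is judged:
By the outcome, as a careful person would: the job done as asked, in the order asked, and still so for the second after the job is handed in, with the robot touching nothing.
Of pin0, pin1, pin2, pin3 only 2 to 4 are there at a start; the rules pass over those that are not, and their reading is None.
At some moment in a run one of crank may be knocked a few centimetres aside while the robot is not near it.
It also fails if it takes over 210 s, if anything falls off the work surface, if the arm or the gripper's body presses on something with over 40 N, if the wrist force passes 120 N, or if a joint passes its speed limit or range.

ROBOT

A 7-joint arm with a two-finger parallel gripper is mounted at the origin on the work surface. World frame = base frame: x ahead of the robot, y to its left, z up, the work surface at z = 0. Lengths are in mm, angles in rad, forces in N, time in s.
With the tool pointing down it reaches from about 375 to 925 mm from the base axis. Payload 3.1 kg.
Tool frame: the origin (TCP) lies midway between the tips of the shut fingers; the grasp point (between the pads) lies 19 mm behind it; z points along the fingers, y is the line along which they close (so a half turn about z gives the same grasp; the last joint's range is limited). The gripper opens to 85 mm and grips with 20 to 120 N. Pads are 22 mm wide; open, the fingers measure 114 mm over their backs; the gripper's body (76 mm by 85 mm) begins 54 mm behind the grasp point. The pads swing forward as they close: fully open they stand 13 mm farther back than shut.
Start: joints at [1.092, 0.383, 0.044, 1.598, -0.018, 1.161, -0.05], TCP at [241.6, -603.434, 231.269] pointing down, gripper open.
Joint ranges: [-2.61, 2.61], [-0.41, 2.15], [-1.48, 1.57], [0, 2.5], [-1.57, 4.71], [0.05, 1.97], [-2.85, 2.85]. Speed limits (rad/s): [2.79, 2.79, 3.14, 3.14, 3.14, 3.14, 3.14].

INTERFACE

Orientations are given as [roll, pitch, yaw] about the fixed x, y, z axes, in that order (R = Rz(yaw) Ry(pitch) Rx(roll)).
In Python, from bench import readout, viewer, r gives the robot as it stands.
- The arm moves only by the tool drive_tool, never from a script. Its argument "steps" is text: rows parted by semicolons, each of 7 numbers parted by spaces: the turn, a rotation vector about the tool's x, y, z normalised to -1 to 1, where 1 is 2 pi rad, then the shift along the tool's x, y, z normalised to -1 to 1, where 1 is 250 mm, then the opening, from 0 (shut) to 1 (fully open). A call has 1 to 20 rows; each row shifts and turns the commanded pose from where the row before left it, along the tool's axes as they then stand; what a row does not reach is not made up. A row lasts 1/10 s, in which the tool goes at most 50 mm and 8.59 degrees, less where a joint would pass 70% of its speed; a pose out of reach is approached as far as the arm can. A call with a number of a shift or a turn outside -1 to 1 is refused whole. A call with a gripper value outside its range is refused whole. The fingers move at their own pace and stop on an object; the grip force is fixed at half the most. Time passes only in rows, so rows that do not move let the fingers close. It gives the time, the measured TCP pose, the force, the opening and the grip force at its end, in the units of the state.
- readout.read_state(): the state, without advancing time (a new reading comes with each control period).
- viewer.grab_frame(name): name is "side" or "top"; returns the picture (420x560x3 uint8, red, green, blue); there is no depth.
- viewer.camera_model(name): a dict with "intrinsics" (3x3 intrinsics, pixels), "k1" (the pictures are not rectified: a ray, as slopes to the right and down, at radius r is drawn at 1 + k1 r^2 times it, then the intrinsics apply), "T" (4x4, takes a point from camera to world coordinates). Camera axes: x right, y down, z forward; pixel columns grow to the right and rows downward; lengths in mm; the calibration is good to about 2 mm. A picture is of the moment at which its call begins. camera_model takes no time and is no camera call.
- r.job_done(): hands the job in; it is judged then, once.
The state is a dict: "clock": time; "joint_pos": joint angles; "joint_vel": joint speeds; "joint_torque": joint torques, N m; "ee_pos": TCP position; "tcp_rot": TCP orientation; "force": force on the tool from outside, world axes, zero at the start; "moment": the same for the moment, N m; "finger_gap": finger opening in mm; "gripper_force": force on a finger pad.
Only numpy, scipy, OpenCV 4.12 (cv2) and the standard library are available. Lean on these libraries where they do the work, as an engineer would, in place of code of your own. Each camera call takes 0.05 s, during which the arm holds its last target. There are 200 camera calls.

## Working session

There is one attempt and no reset: what is moved stays moved. The work goes in short steps, Python scripts to look and compute and a tool call to move; the robot and the scene stay as the last step left them, time stands still between calls to the robot, and variables do not carry over. Pictures are saved under pics/ and viewed, at most 14 in all, crops included, and the job is handed in when it is done.

Besides the shell and the picture viewer there is one more tool, called by a JSON object that holds its "op" and its "data", one argument or row to a line. drive_tool: Moves the arm, as the interface text tells. Scaled input: -1 to 1 covers 250 mm each way for a shift and 2 pi rad each way for a turn. Its arguments: {"type":"object","properties":{"steps":{"type":"string"}},"required":["steps"]}

```bash
ls; mkdir -p pics; python3 - <<'E'
from bench import readout, viewer, r
import cv2
for n in("top","side"):
    f=viewer.grab_frame(n); cv2.imwrite(f"pics/{n}0.png",f[:,:,::-1]); m=viewer.camera_model(n); print(n,m)
print(readout.read_state())
E
```

```text
pics
top {'intrinsics': array([[528.99579956,   0.        , 279.15551799],
       [  0.        , 528.99579956, 211.38352977],
       [  0.        ,   0.        ,   1.        ]]), 'k1': -0.057823673311941264, 'T': array([[-1.73846662e-02, -9.95505636e-01,  9.30929805e-02,
         4.55316586e+02],
       [-9.99758897e-01,  1.85566696e-02,  1.17387413e-02,
        -1.13561110e+02],
       [-1.34134788e-02, -9.28664614e-02, -9.95588218e-01,
         1.31465697e+03],
       [ 0.00000000e+00,  0.00000000e+00,  0.00000000e+00,
         1.00000000e+00]])}
side {'intrinsics': array([[475.63151461,   0.        , 282.14128124],
       [  0.        , 475.63151461, 211.25643909],
       [  0.        ,   0.        ,   1.        ]]), 'k1': -0.08726262360935118, 'T': array([[-8.45465111e-01, -3.28208901e-01,  4.21269111e-01,
         1.24189398e+02],
       [-5.33623097e-01,  4.88402826e-01, -6.90441213e-01,
         6.01374502e+02],
       [ 2.08599269e-02, -8.08542885e-01, -5.88067400e-01,
         7.13970449e+02],
       [ 0.00000000e+00,  0.00000000e+00,  0.00000000e+00,
         1.00000000e+00]])}
{'clock': 0.1, 'joint_pos': array([ 1.09217582,  0.38373827,  0.04383034,  1.59941815, -0.01790291,
        1.16118109, -0.04989813]), 'joint_vel': array([-0.00029014, -0.00193583,  0.0011541 , -0.0023312 ,  0.00114067,
       -0.00069072,  0.00183768]), 'joint_torque': array([ 2.89925381e-03, -4.34726501e+01,  1.02951329e+00, -2.50454110e+01,
        1.09348126e-02,  5.46705225e-03,  2.13632495e-05]), 'ee_pos': array([ 241.2823934 , -602.64574429,  230.02177394]), 'tcp_rot': array([-3.13924300e+00,  1.17526650e-04,  3.80907035e-01]), 'force': array([-0.41213672, -1.24547447,  0.21864959]), 'moment': array([ 0.01564452, -0.01728386, -0.03362794]), 'gripper_force': 0.0, 'finger_gap': 85.60660512931081}
```

View pics/top0.png

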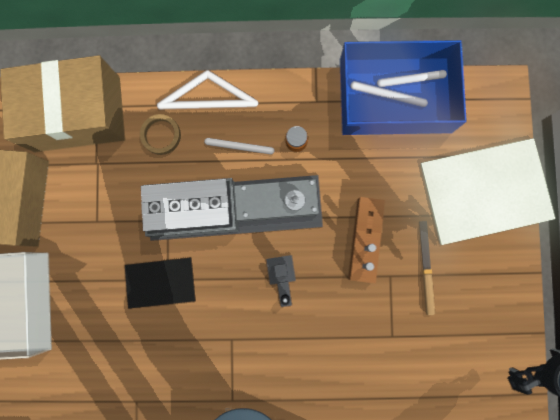

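View pics/side0.png

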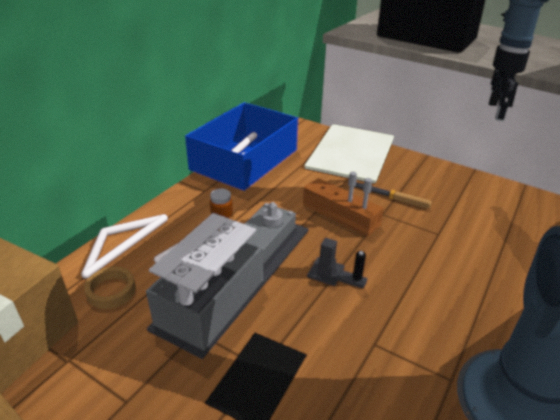

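Top view: two pins at about (372,248) and (370,267) in the block, the tube row at (155..215, 202..207), the shaft at (294,200), the crank hub at (281,270) with its handle at (285,299), and the mat at (160,283). I'll zoom in to get finer pixel positions.

```bash
cat > h.py <<'E'
import numpy as np, cv2
from bench import readout, viewer, r
def grab(n,fn=None):
    f=viewer.grab_frame(n)[:,:,::-1].copy()
    if fn: cv2.imwrite("pics/"+fn,f)
    return f
def dist(m): return np.array([m["k1"],0,0,0,0],float)
def ray(n,px):
    m=viewer.camera_model(n); K=m["intrinsics"]
    d=(np.array(px,float)-[K[0,2],K[1,2]])/[K[0,0],K[1,1]]; u=d.copy()
    for _ in range(20): u=d/(1+m["k1"]*(u@u))
    return m["T"][:3,3], m["T"][:3,:3]@np.array([u[0],u[1],1])
def plane(n,px,z):
    o,v=ray(n,px); return o+v*(z-o[2])/v[2]
def two(pt,ps):
    o1,v1=ray("top",pt);o2,v2=ray("side",ps)
    s=np.linalg.lstsq(np.c_[v1,-v2],o2-o1,rcond=None)[0]
    a=o1+s[0]*v1;b=o2+s[1]*v2; return (a+b)/2,np.linalg.norm(a-b)
def proj(n,P):
    m=viewer.camera_model(n);K=m["intrinsics"];T=m["T"]
    c=T[:3,:3].T@(np.array(P,float)-T[:3,3]);u=c[:2]/c[2];u=u*(1+m["k1"]*(u@u));return K[:2,:2]@u+K[:2,2]
def up(f,x0,x1,y0,y1,k): return cv2.resize(f[y0:y1,x0:x1],None,fx=k,fy=k,interpolation=cv2.INTER_CUBIC)
E
python3 - <<'E'
from h import *
t=cv2.imread("pics/top0.png");s=cv2.imread("pics/side0.png")
a=up(t,135,325,170,242,4);b=up(t,120,310,245,310,4)
cv2.imwrite("pics/a.png",np.vstack([a,b]))
c=up(t,340,400,190,290,6);d=up(s,300,400,150,290,4)[:560]
d=np.vstack([d,np.zeros((40,400,3),np.uint8)])
cv2.imwrite("pics/b.png",np.hstack([c,d]))
cv2.imwrite("pics/c.png",up(s,145,315,190,340,4))
E
```

```text
(no output)
```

View pics/a.png

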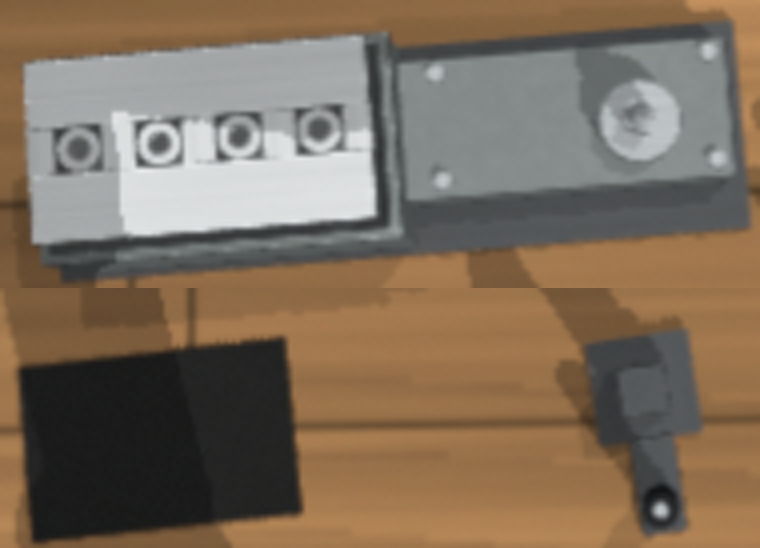

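View pics/b.png

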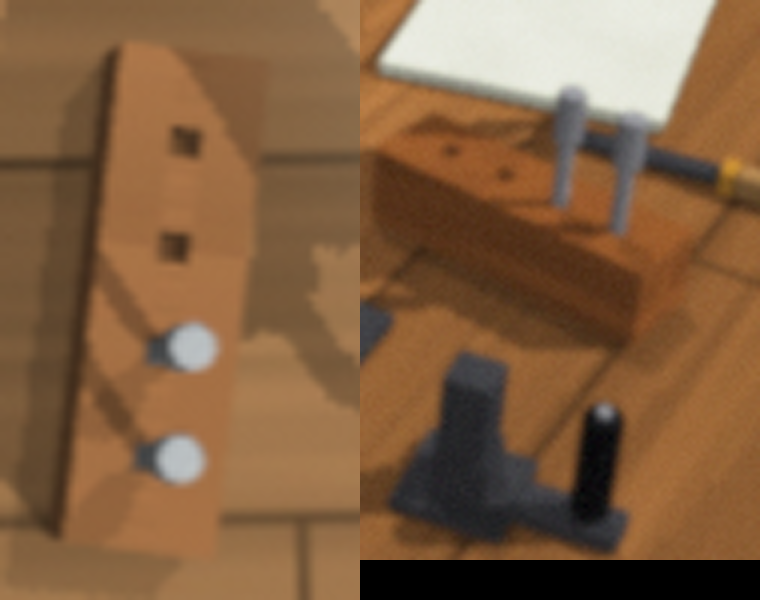

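View pics/c.png

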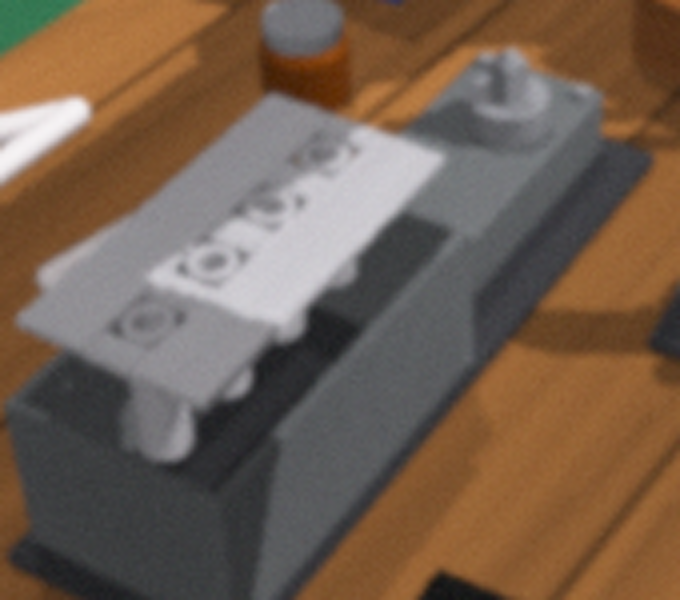

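Zoomed: the tube mouths in the top view are at a.png (78,149), (159,143), (240,137), (319,130) and the collar is at (640,119). The pin heads are at b.png (193,347) and (180,459). In the side view the shaft tip is near c.png (512,55). Next I'll turn these into world coordinates and look at the shaft's angle in averaged frames.

```bash
python3 - <<'E'
from h import *
np.set_printoptions(precision=1,suppress=True)
q=lambda u,v,x0,y0,k:(x0+(u+.5)/k-.5,y0+(v+.5)/k-.5)
A=lambda u,v:q(u,v,135,170,4); B=lambda u,v:q(u,v,120,245,4) if 0 else q(u,v-288,120,245,4); C=lambda u,v:q(u,v,340,190,6)
S=lambda u,v:q(u,v,145,190,4); D=lambda u,v:q(u-360,v,300,150,4)
tu=[(78,149),(159,143),(240,137),(319,130)]; ts=[(150,320),(213,263),(273,205),(327,152)]
P=np.array([plane("top",A(*t),149) for t in tu]); print("tubes",P, np.linalg.norm(np.diff(P,axis=0),axis=1))
for a,b in zip(tu,ts): print("2view",*two(A(*a),S(*b)), plane("side",S(*b),149))
print("collar",plane("top",A(640,119),70),plane("side",S(512,95),70))
print("tip side@101",plane("side",S(512,55),101), "proj of tip",)
for c in [(193,347),(180,459)]: print("pin",plane("top",C(*c),134))
for c in [(186,142),(175,246)]: print("hole",plane("top",C(*c),55))
for c in [(572,95),(633,122)]: print("pin side",plane("side",D(*c),134))
print("crank blk",plane("top",B(642,391),85),"handle",plane("top",B(659,509),86))
print("flange corners",[plane("top",B(*c),8)[:2] for c in [(583,345),(687,330),(703,430),(605,445)]])
print("mat",[plane("top",B(*c),3)[:2] for c in [(20,368),(285,338),(301,512),(33,541)]])
f=np.mean([grab("top") for _ in range(12)],0).astype(np.uint8);g=np.mean([grab("side") for _ in range(12)],0).astype(np.uint8)
np.save("top1.npy",f);np.save("side1.npy",g)
a=cv2.convertScaleAbs(up(f,276,312,182,218,16)[:560,:400],alpha=1.2)
a=up(f,281,307,187,215,15); b=up(g,256,282,195,223,15)
cv2.imwrite("pics/d.png",np.hstack([a,b]))
E
```

```text
tubes [[579.6 178.7 149. ]
 [582.1 133.2 149. ]
 [584.6  87.9 149. ]
 [587.7  43.8 149. ]] [45.6 45.4 44.2]
2view [580.1 179.  149.2] 1.1899354450183883 [580.8 179.1 149. ]
2view [582.9 134.  147.6] 1.4854819867420577 [582.4 135.4 149. ]
2view [585.2  88.4 148.8] 1.4665559487874935 [585.8  88.8 149. ]
2view [588.  44. 150.] 1.150677874698694 [589.4  43.2 149. ]
collar [ 599.6 -136.    70. ] [ 599.2 -135.6   70. ]
tip side@101 [ 597.  -131.8  101. ] proj of tip
pin [ 481.3 -304.4  134. ]
pin [ 440.  -298.3  134. ]
hole [ 564.6 -317.1   55. ]
hole [ 523.2 -311.3   55. ]
pin side [ 482.9 -299.9  134. ]
pin side [ 440.7 -292.8  134. ]
crank blk [433.3 -98.9  85. ] handle [ 365.6 -107.5   86. ]
flange corners [array([460.7, -62.2]), array([ 468.8, -126.4]), array([ 407.4, -135. ]), array([399.3, -74.7])]
mat [array([452. , 289.1]), array([468.1, 122.9]), array([361. , 113.5]), array([345.2, 280.4])]
```

View pics/d.png

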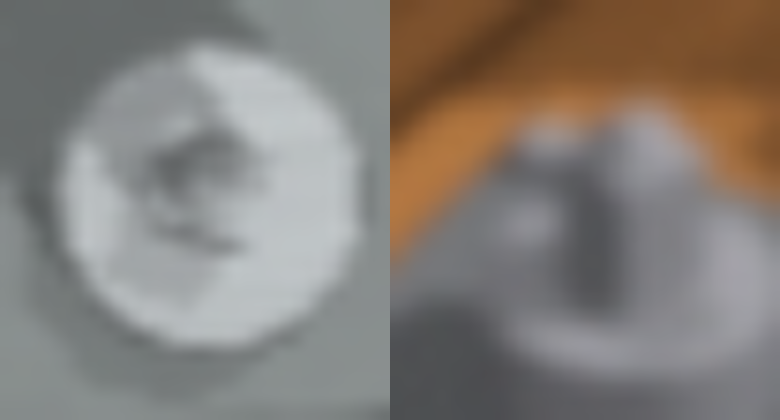

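Top crop: the collar is centred at (211,196) and the shaft's lower flat runs from about (145,226) to (240,249). That puts it about 13° clockwise of the image's horizontal. In the side crop the near vertical edge is at about column 625.

```bash
cat >> h.py <<'E'
def go(x,y,z,yaw):
    "print the tool-frame move (units of the steps) to reach the pose, turn first then shift"
    s=readout.read_state(); p=s["ee_pos"]; w=s["tcp_rot"][2]
    d=(yaw-w+np.pi)%(2*np.pi)-np.pi
    D=np.array([x,y,z])-p
    f=lambda a:np.array([D[0]*np.cos(a)+D[1]*np.sin(a), D[0]*np.sin(a)-D[1]*np.cos(a), -D[2]])/250
    print("turn",round(-d/2/np.pi,4),"rows>=",round(abs(d)/.15,1),"shift after",f(yaw).round(4),"shift before",f(w).round(4),"rows>=",round(np.linalg.norm(D)/50,1))
def st():
    s=readout.read_state();print({k:np.round(s[k],3) for k in("clock","joint_pos","ee_pos","tcp_rot","force","finger_gap","gripper_force")})
E
python3 - <<'E'
from h import *
# near corner of shaft from side-view edge column: intersect ray with the cylinder r=11.3
o,v=ray("side",(256+(625+.5)/15-.5,195+(240+.5)/15-.5)); c=np.array([599.5,-135.8])
a=v[:2]@v[:2];b=2*v[:2]@(o[:2]-c);e=(o[:2]-c)@(o[:2]-c)-11.3**2
t=(-b-np.sqrt(b*b-4*a*e))/2/a; P=o+t*v; print(P,np.degrees(np.arctan2(*(P[:2]-c)[::-1])))
go(481.5,-304.8,180,-.143)
# top-view edge
E1=plane("top",(281+145.5/15-.5,187+226.5/15-.5),94);E2=plane("top",(281+240.5/15-.5,187+249.5/15-.5),94);print(E1,E2,np.degrees(np.arctan2(*(E2-E1)[1::-1])))
E
```

```text
[nan nan nan] nan
turn 0.0834 rows>= 3.5 shift after [ 0.7795 -1.319   0.2051] shift before [ 1.3348 -0.7522  0.2051] rows>= 7.7
[ 591.78136534 -125.19928052   94.        ] [ 587.92590379 -139.82042374   94.        ] -104.77211696851123<stdin>:5: RuntimeWarning: invalid value encountered in sqrt
```

{"op": "drive_tool", "data": {
  "steps": "0 0 0.0209 0 0 0 1;0 0 0.0209 0 0 0 1;0 0 0.0208 0 0 0 1;0 0 0.0208 0 0 0 1;0 0 0 0.0975 -0.165 0 0.7;0 0 0 0.0975 -0.165 0 0.7;0 0 0 0.0975 -0.165 0.02 0.7;0 0 0 0.0975 -0.165 0.02 0.7;0 0 0 0.0975 -0.165 0.04 0.7;0 0 0 0.0975 -0.165 0.04 0.7;0 0 0 0.0975 -0.165 0.04 0.7;0 0 0 0.097 -0.165 0.04 0.7;0 0 0 0 0 0 0.7;0 0 0 0 0 0 0.7"
}}

```text
clock: 2.7
ee_pos: [482.7, -302.5, 181.0]
tcp_rot: [-3.141, 0.001, -0.138]
force: [-0.5, -1.7, -0.3]
finger_gap: 60.0
gripper_force: 0.0
```

```bash
python3 - <<'E'
from h import *
o,v=ray("side",(256+(235+.5)/15-.5,195+(240+.5)/15-.5)); c=np.array([599.5,-135.8])
a=v[:2]@v[:2];b=2*v[:2]@(o[:2]-c);e=(o[:2]-c)@(o[:2]-c)-11.3**2
t=(-b-np.sqrt(b*b-4*a*e))/2/a; P=o+t*v; print(P,np.degrees(np.arctan2(*(P[:2]-c)[::-1])))
st(); go(481.5,-304.8,98,-.143)
f=grab("top","e_top.png");g=grab("side","e_side.png")
cv2.imwrite("pics/e.png",np.hstack([up(f,330,430,190,310,4),up(g,330,430,90,210,4)]))
E
```

```text
[ 596.2423181  -124.97976393   85.60697493] 106.75563442049082
{'clock': np.float64(2.7), 'joint_pos': array([ 0.548,  0.287, -0.071,  1.839,  0.023,  1.017, -1.241]), 'ee_pos': array([ 482.686, -302.486,  180.951]), 'tcp_rot': array([-3.141e+00,  1.000e-03, -1.380e-01]), 'force': array([-0.547, -1.703, -0.285]), 'finger_gap': np.float64(60.003), 'gripper_force': np.float64(0.0)}
turn 0.0008 rows>= 0.0 shift after [-0.0034  0.0098  0.3318] shift before [-0.0034  0.0098  0.3318] rows>= 1.7
```

View pics/e.png

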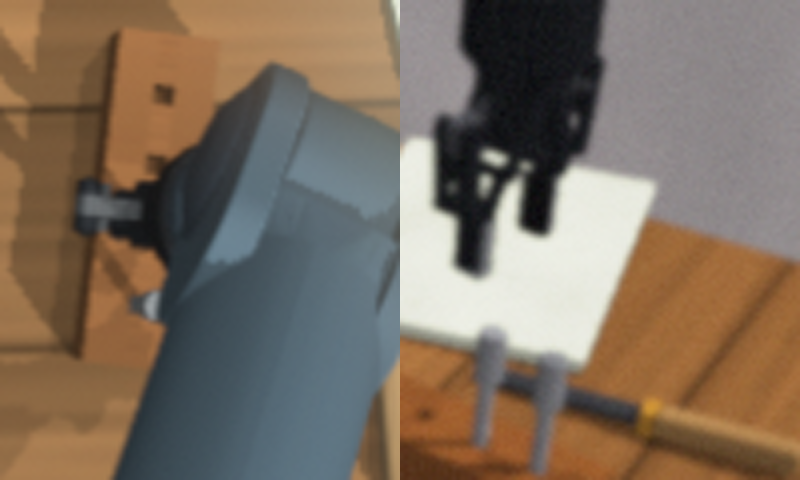

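The arm hides the pin from above. In the side view the fingers (about 470 and 535) sit over the pin head, so I'll go down and grip.

{"op": "drive_tool", "data": {
  "steps": "0 0 0 -0.0034 0.0098 0 0.7;0 0 0 0 0 0.1 0.7;0 0 0 0 0 0.1 0.7;0 0 0 0 0 0.08 0.7;0 0 0 0 0 0.05 0.7;0 0 0 0 0 0 0.7;0 0 0 0 0 0 0;0 0 0 0 0 0 0;0 0 0 0 0 0 0;0 0 0 0 0 0 0;0 0 0 0 0 0 0"
}}

```text
clock: 3.9
ee_pos: [481.6, -306.9, 100.2]
tcp_rot: [3.141, -0.002, -0.143]
force: [0.6, 2.4, 5.0]
finger_gap: 16.5
gripper_force: 58.5
```

{"op": "drive_tool", "data": {
  "steps": "0 0 0 0 0 -0.04 0;0 0 0 0 0 -0.08 0;0 0 0 0 0 -0.1 0;0 0 0 0 0 -0.1 0;0 0 0 0 0 -0.16 0;0 0 0 0 0 -0.16 0;0 0 0 0 0 -0.08 0;0 0 0 0 0 0 0"
}}

```text
clock: 4.7
ee_pos: [482.2, -308.5, 283.3]
tcp_rot: [3.138, -0.008, -0.144]
force: [0.8, 0.1, -1.1]
finger_gap: 16.3
gripper_force: 58.5
```

```bash
python3 - <<'E'
from h import *
st(); go(580,178.8,275,1.63)
E
```

```text
{'clock': np.float64(4.7), 'joint_pos': array([ 0.555,  0.193, -0.066,  1.732,  0.014,  1.208, -1.23 ]), 'ee_pos': array([ 482.197, -308.492,  283.257]), 'tcp_rot': array([ 3.138, -0.008, -0.144]), 'force': array([ 0.803,  0.089, -1.116]), 'finger_gap': np.float64(16.279), 'gripper_force': np.float64(58.489)}
turn -0.2823 rows>= 11.8 shift after [1.9226 0.5059 0.033 ] shift before [ 0.1081 -1.9851  0.033 ] rows>= 9.9
```

{"op": "drive_tool", "data": {
  "steps": "0 0 0 0.01 -0.12 0 0;0 0 0 0.01 -0.19 0 0;0 0 0 0.01 -0.19 0 0;0 0 0 0.01 -0.19 0 0;0 0 0 0.01 -0.19 0 0;0 0 0 0.01 -0.19 0 0;0 0 0 0.01 -0.19 0 0;0 0 0 0.01 -0.19 0 0;0 0 0 0.01 -0.19 0 0;0 0 0 0.01 -0.19 0 0;0 0 0 0.008 -0.155 0 0;0 0 -0.0235 0 0 0 0;0 0 -0.0235 0 0 0 0;0 0 -0.0235 0 0 0 0;0 0 -0.0235 0 0 0 0;0 0 -0.0235 0 0 0 0;0 0 -0.0235 0 0 0 0;0 0 -0.0235 0 0 0 0;0 0 -0.0235 0 0 0 0;0 0 -0.0235 0 0 0 0"
}}

```text
clock: 6.7
ee_pos: [576.5, 179.5, 276.0]
tcp_rot: [-3.138, 0.003, 1.192]
force: [-0.9, 1.1, -0.8]
finger_gap: 16.7
gripper_force: 58.7
```

{"op": "drive_tool", "data": {
  "steps": "0 0 -0.0235 0 0 0 0;0 0 -0.0235 0 0 0 0;0 0 -0.0235 0 0 0 0;0 0 0 0 0 0 0;0 0 0 0 0 0 0"
}}

```text
clock: 7.2
ee_pos: [577.0, 179.7, 277.0]
tcp_rot: [-3.139, 0.001, 1.625]
force: [-0.0, 0.4, -2.2]
finger_gap: 16.3
gripper_force: 58.7
```

```bash
python3 - <<'E'
from h import *
st(); go(580.2,179,262,1.63)
f=grab("top","f_top.png");g=grab("side","f_side.png")
cv2.imwrite("pics/f.png",np.hstack([up(f,100,230,150,240,3)[:270],up(g,120,250,150,350,3)[:270]]))
a=up(f,110,200,140,270,4)[:520,:360]; b=up(g,120,230,140,290,4)[:600]
cv2.imwrite("pics/f.png",np.hstack([np.vstack([a,np.zeros((80,360,3),np.uint8)]),b]))
E
```

```text
{'clock': np.float64(7.2), 'joint_pos': array([ 0.168,  0.335, -0.662,  1.631,  0.214,  1.252, -0.481]), 'ee_pos': array([577.031, 179.739, 276.973]), 'tcp_rot': array([-3.139e+00,  1.000e-03,  1.625e+00]), 'force': array([-0.008,  0.439, -2.205]), 'finger_gap': np.float64(16.333), 'gripper_force': np.float64(58.682)}
turn -0.0007 rows>= 0.0 shift after [-0.0037  0.0125  0.0599] shift before [-0.0036  0.0125  0.0599] rows>= 0.3
```

View pics/f.png

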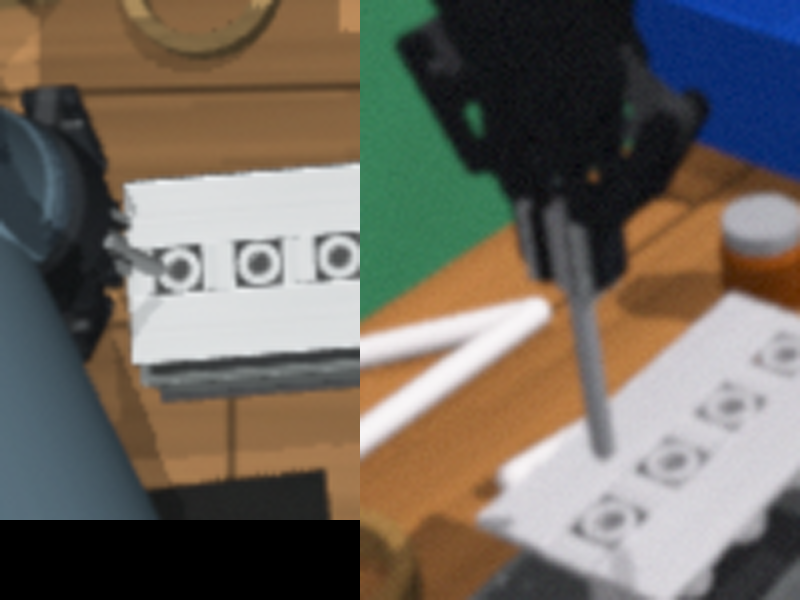

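Side crop: the pin's shank runs from about (565,210) to its tip at (605,455), and tube 0's mouth is at (610,520). In the top crop the tip sits just at tube 0's mouth (178,268). I'll measure the shank's axis and tip against the projection of a vertical pin.

```bash
python3 - <<'E'
from h import *
p=readout.read_state()["ee_pos"]
for n,x0,y0,ox in(("side",120,140,360),("top",110,140,0)):
  for z in(-90,-60,-30,-5):
    u=proj(n,p+[0,0,z]); print(n,z,((u-[x0,y0]+.5)*4-.5+[ox,0]).round(1))
  # image shift in crop px per mm world x,y at tip
  for d in np.eye(3)*10: print("d10mm",((proj(n,p+[0,0,-90]+d)-proj(n,p+[0,0,-90]))*4).round(1))
  for t in [(580.0,179,149)]: u=proj(n,t);print("tube0",((u-[x0,y0]+.5)*4-.5+[ox,0]).round(1))
print(two((110+(165.5)/4-.5,140+272.5/4-.5),(120+(605-360+.5)/4-.5,140+452.5/4-.5)))
E
```

```text
side -90 [604.7 456.1]
side -60 [596.9 400.7]
side -30 [588.8 342.6]
side -5 [581.8 292. ]
d10mm [-17.9  -8.8]
d10mm [-16.3  13.2]
d10mm [ -2.6 -18.2]
tube0 [611.6 520.6]
top -90 [157.7 265.7]
top -60 [143.  259.8]
top -30 [127.5 253.6]
top -5 [113.9 248.2]
d10mm [  0.1 -18.4]
d10mm [-18.4   0.4]
d10mm [-4.8 -1.9]
tube0 [177.5 268.3]
(array([576.02627085, 177.52637608, 188.44502884]), np.float64(5.199790665522795))
```

{"op": "drive_tool", "data": {
  "steps": "0 0 -0.0007 -0.004 0.0125 0 0;0 0 0 0 0 0.06 0;0 0 0 0 0 0.04 0;0 0 0 0 0 0.02 0;0 0 0 0 0 0 0;0 0 0 0 0 0 0"
}}

```text
clock: 7.9
ee_pos: [581.0, 179.6, 248.5]
tcp_rot: [-3.141, -0.0, 1.633]
force: [-0.6, 0.4, -0.6]
finger_gap: 16.2
gripper_force: 58.7
```

```bash
python3 - <<'E'
from h import *
st(); go(580.2,179,226,1.63)
E
```

```text
{'clock': np.float64(7.9), 'joint_pos': array([ 0.161,  0.364, -0.656,  1.657,  0.235,  1.201, -0.486]), 'ee_pos': array([580.974, 179.638, 248.512]), 'tcp_rot': array([-3.141, -0.   ,  1.633]), 'force': array([-0.625,  0.418, -0.56 ]), 'finger_gap': np.float64(16.247), 'gripper_force': np.float64(58.691)}
turn 0.0005 rows>= 0.0 shift after [-0.0024 -0.0032  0.09  ] shift before [-0.0024 -0.0033  0.09  ] rows>= 0.5
```

Tip is still about 10 mm above the mouth. I'll centre it and go in with small steps.

{"op": "drive_tool", "data": {
  "steps": "0 0 0 -0.0024 -0.0032 0.02 0;0 0 0 0 0 0.02 0;0 0 0 0 0 0.02 0;0 0 0 0 0 0.02 0;0 0 0 0 0 0.01 0;0 0 0 0 0 0 0"
}}

```text
clock: 8.5
ee_pos: [579.9, 178.8, 225.6]
tcp_rot: [-3.14, 0.0, 1.633]
force: [0.9, -0.5, -1.2]
finger_gap: 16.3
gripper_force: 58.7
```

{"op": "drive_tool", "data": {
  "steps": "0 0 0 0 0 0.04 0;0 0 0 0 0 0.05 0;0 0 0 0 0 0.05 0;0 0 0 0 0 0.04 0;0 0 0 0 0 0.02 0;0 0 0 0 0 0.01 0;0 0 0 0 0 0 0"
}}

```text
clock: 9.2
ee_pos: [580.1, 178.9, 173.4]
tcp_rot: [-3.141, 0.0, 1.633]
force: [0.2, 0.2, -0.9]
finger_gap: 16.5
gripper_force: 58.7
```

{"op": "drive_tool", "data": {
  "steps": "0 0 0 0 0 0.01 0;0 0 0 0 0 0.006 0;0 0 0 0 0 0 0;0 0 0 0 0 0 0.5;0 0 0 0 0 0 0.5;0 0 0 0 0 0 0.5;0 0 0 0 0 -0.04 0.5;0 0 0 0 0 -0.12 0.5;0 0 0 0 0 -0.16 0.5;0 0 0 0 0 -0.1 0.5;0 0 0 0 0 0 0.5"
}}

```text
clock: 10.3
ee_pos: [583.3, 180.8, 281.2]
tcp_rot: [3.131, -0.003, 1.633]
force: [0.1, -0.3, 0.9]
finger_gap: 42.3
gripper_force: 0.0
```

```bash
python3 - <<'E'
from h import *
st(); go(440.2,-299.0,240,-.143)
E
```

```text
{'clock': np.float64(10.3), 'joint_pos': array([ 0.17 ,  0.336, -0.664,  1.622,  0.218,  1.248, -0.473]), 'ee_pos': array([583.296, 180.797, 281.233]), 'tcp_rot': array([ 3.131e+00, -3.000e-03,  1.633e+00]), 'force': array([ 0.135, -0.323,  0.889]), 'finger_gap': np.float64(42.277), 'gripper_force': np.float64(0.0)}
turn 0.2827 rows>= 11.8 shift after [-0.293   1.9812  0.1649] shift before [-1.8797 -0.691   0.1649] rows>= 10.0
```

{"op": "drive_tool", "data": {
  "steps": "0 0 0 -0.1 -0.037 0 0.5;0 0 0 -0.178 -0.0655 0 0.5;0 0 0 -0.178 -0.0655 0 0.5;0 0 0 -0.178 -0.0655 0 0.5;0 0 0 -0.178 -0.0655 0 0.5;0 0 0 -0.178 -0.0655 0 0.5;0 0 0 -0.178 -0.0655 0 0.5;0 0 0 -0.178 -0.0655 0 0.5;0 0 0 -0.178 -0.0655 0 0.5;0 0 0 -0.178 -0.0655 0 0.5;0 0 0 -0.178 -0.0655 0 0.5;0 0 0.0235 0 0 0 0.7;0 0 0.0235 0 0 0 0.7;0 0 0.0235 0 0 0 0.7;0 0 0.0235 0 0 0 0.7;0 0 0.0235 0 0 0 0.7;0 0 0.0235 0 0 0 0.7;0 0 0.0235 0 0 0 0.7;0 0 0.0235 0 0 0 0.7;0 0 0.0235 0 0 0 0.7"
}}

```text
clock: 12.3
ee_pos: [436.5, -300.6, 274.3]
tcp_rot: [-3.141, 0.001, 0.298]
force: [-0.3, 0.8, -0.8]
finger_gap: 59.6
gripper_force: 0.0
```

{"op": "drive_tool", "data": {
  "steps": "0 0 0.0235 0 0 0 0.7;0 0 0.0235 0 0 0 0.7;0 0 0.0235 0 0 0 0.7;0 0 0 0 0 0 0.7;0 0 0 0 0 0 0.7"
}}

```text
clock: 12.8
ee_pos: [436.7, -300.6, 274.5]
tcp_rot: [-3.141, 0.001, -0.135]
force: [0.7, 0.1, 0.0]
finger_gap: 59.9
gripper_force: 0.0
```

```bash
python3 - <<'E'
from h import *
st(); go(440.2,-299.6,100,-.143); go(440.2,-299.6,200,-.143)
E
```

```text
{'clock': np.float64(12.8), 'joint_pos': array([ 0.73 ,  0.131, -0.222,  1.825,  0.031,  1.189, -1.208]), 'ee_pos': array([ 436.703, -300.633,  274.484]), 'tcp_rot': array([-3.141e+00,  1.000e-03, -1.350e-01]), 'force': array([0.694, 0.051, 0.007]), 'finger_gap': np.float64(59.9), 'gripper_force': np.float64(0.0)}
turn 0.0012 rows>= 0.1 shift after [ 0.0133 -0.0061  0.6979] shift before [ 0.0133 -0.006   0.6979] rows>= 3.5
turn 0.0012 rows>= 0.1 shift after [ 0.0133 -0.0061  0.2979] shift before [ 0.0133 -0.006   0.2979] rows>= 1.5
```

{"op": "drive_tool", "data": {
  "steps": "0 0 0.0012 0.0133 -0.0025 0.05 0.7;0 0 0 0 0 0.14 0.7;0 0 0 0 0 0.16 0.7;0 0 0 0 0 0.16 0.7;0 0 0 0 0 0.12 0.7;0 0 0 0 0 0.068 0.7;0 0 0 0 0 0 0.7;0 0 0 0 0 0 0.7;0 0 0 0 0 0 0;0 0 0 0 0 0 0;0 0 0 0 0 0 0;0 0 0 0 0 0 0;0 0 0 0 0 0 0"
}}

```text
clock: 14.1
ee_pos: [441.4, -300.9, 101.6]
tcp_rot: [3.141, -0.002, -0.146]
force: [-1.2, 1.7, 5.3]
finger_gap: 16.6
gripper_force: 58.5
```

{"op": "drive_tool", "data": {
  "steps": "0 0 0 0 0 -0.04 0;0 0 0 0 0 -0.08 0;0 0 0 0 0 -0.1 0;0 0 0 0 0 -0.1 0;0 0 0 0 0 -0.16 0;0 0 0 0 0 -0.16 0;0 0 0 0 0 -0.08 0;0 0 0 0 0 0 0;0 0 0 0 0 0 0"
}}

```text
clock: 15.0
ee_pos: [439.6, -300.7, 279.6]
tcp_rot: [-3.141, 0.001, -0.147]
force: [-1.3, -0.2, -1.8]
finger_gap: 16.4
gripper_force: 58.5
```

```bash
python3 - <<'E'
from h import *
st(); go(582.8,134,270,1.63)
E
```

```text
{'clock': np.float64(15.0), 'joint_pos': array([ 0.729,  0.132, -0.224,  1.813,  0.032,  1.2  , -1.222]), 'ee_pos': array([ 439.574, -300.655,  279.604]), 'tcp_rot': array([-3.141e+00,  1.000e-03, -1.470e-01]), 'force': array([-1.253, -0.193, -1.81 ]), 'finger_gap': np.float64(16.358), 'gripper_force': np.float64(58.515)}
turn -0.2827 rows>= 11.8 shift after [1.7017 0.6748 0.0384] shift before [ 0.3129 -1.8036  0.0384] rows>= 9.2
```

{"op": "drive_tool", "data": {
  "steps": "0 0 0 0.0175 -0.1 0 0;0 0 0 0.0295 -0.17 0 0;0 0 0 0.0295 -0.17 0 0;0 0 0 0.0295 -0.17 0 0;0 0 0 0.0295 -0.17 0 0;0 0 0 0.0295 -0.17 0 0;0 0 0 0.0295 -0.17 0 0;0 0 0 0.0295 -0.17 0 0;0 0 0 0.0295 -0.17 0 0;0 0 0 0.0295 -0.17 0 0;0 0 0 0.0295 -0.17 0 0;0 0 -0.0235 0 0 0 0;0 0 -0.0235 0 0 0 0;0 0 -0.0235 0 0 0 0;0 0 -0.0235 0 0 0 0;0 0 -0.0235 0 0 0 0;0 0 -0.0235 0 0 0 0;0 0 -0.0235 0 0 0 0;0 0 -0.0235 0 0 0 0;0 0 -0.0235 0 0 0 0"
}}

```text
clock: 17.0
ee_pos: [581.4, 132.3, 276.9]
tcp_rot: [-3.137, 0.003, 1.189]
force: [0.8, -0.2, -1.4]
finger_gap: 16.3
gripper_force: 58.8
```

{"op": "drive_tool", "data": {
  "steps": "0 0 -0.0235 0 0 0 0;0 0 -0.0235 0 0 0 0;0 0 -0.0235 0 0 0 0;0 0 0 0 0 0 0;0 0 0 0 0 0 0;0 0 0 0 0 0 0"
}}

```text
clock: 17.6
ee_pos: [582.6, 132.7, 279.1]
tcp_rot: [-3.14, 0.0, 1.624]
force: [0.6, 0.0, -0.6]
finger_gap: 16.3
gripper_force: 58.8
```

```bash
python3 - <<'E'
from h import *
st(); go(582.7,134,246,1.63)
E
```

```text
{'clock': np.float64(17.6), 'joint_pos': array([ 0.375,  0.358, -0.828,  1.64 ,  0.274,  1.266, -0.451]), 'ee_pos': array([582.587, 132.745, 279.112]), 'tcp_rot': array([-3.14 ,  0.   ,  1.624]), 'force': array([ 0.553,  0.02 , -0.618]), 'finger_gap': np.float64(16.304), 'gripper_force': np.float64(58.755)}
turn -0.001 rows>= 0.0 shift after [0.005  0.0007 0.1324] shift before [0.005  0.0007 0.1324] rows>= 0.7
```

{"op": "drive_tool", "data": {
  "steps": "0 0 -0.001 0.005 0.0007 0 0;0 0 0 0 0 0.06 0;0 0 0 0 0 0.05 0;0 0 0 0 0 0.02 0;0 0 0 0 0 0 0;0 0 0 0 0 0 0"
}}

```text
clock: 18.2
ee_pos: [583.2, 134.3, 247.5]
tcp_rot: [-3.141, -0.0, 1.632]
force: [0.6, 0.6, -1.1]
finger_gap: 16.4
gripper_force: 58.8
```

```bash
python3 - <<'E'
from h import *
st(); go(582.7,134,226,1.63)
E
```

```text
{'clock': np.float64(18.2), 'joint_pos': array([ 0.364,  0.387, -0.819,  1.676,  0.299,  1.21 , -0.464]), 'ee_pos': array([583.249, 134.296, 247.505]), 'tcp_rot': array([-3.141, -0.   ,  1.632]), 'force': array([ 0.586,  0.649, -1.086]), 'finger_gap': np.float64(16.427), 'gripper_force': np.float64(58.766)}
turn 0.0003 rows>= 0.0 shift after [-0.0011 -0.0023  0.086 ] shift before [-0.001  -0.0023  0.086 ] rows>= 0.4
```

{"op": "drive_tool", "data": {
  "steps": "0 0 0 -0.001 -0.0023 0.02 0;0 0 0 0 0 0.02 0;0 0 0 0 0 0.02 0;0 0 0 0 0 0.02 0;0 0 0 0 0 0.01 0;0 0 0 0 0 0 0"
}}

```text
clock: 18.8
ee_pos: [582.4, 134.0, 224.6]
tcp_rot: [-3.141, -0.0, 1.632]
force: [-0.2, 0.3, -0.9]
finger_gap: 16.6
gripper_force: 58.8
```

{"op": "drive_tool", "data": {
  "steps": "0 0 0 0 0 0.04 0;0 0 0 0 0 0.05 0;0 0 0 0 0 0.05 0;0 0 0 0 0 0.03 0;0 0 0 0 0 0.02 0;0 0 0 0 0 0.01 0;0 0 0 0 0 0 0"
}}

```text
clock: 19.5
ee_pos: [582.4, 134.1, 174.8]
tcp_rot: [-3.141, -0.0, 1.632]
force: [-0.8, 0.6, -0.2]
finger_gap: 16.2
gripper_force: 58.8
```

{"op": "drive_tool", "data": {
  "steps": "0 0 0 0 0 0.012 0;0 0 0 0 0 0.004 0;0 0 0 0 0 0 0;0 0 0 0 0 0 0.5;0 0 0 0 0 0 0.5;0 0 0 0 0 0 0.5;0 0 0 0 0 -0.04 0.5;0 0 0 0 0 -0.12 0.5;0 0 0 0 0 -0.16 0.5;0 0 0 0 0 -0.06 0.5;0 0 0 0 0 0 0.5;0 0 0 -0.18 0 0 0.5;0 0 0 -0.18 0 0 0.5;0 0 0 -0.18 0 0 0.5;0 0 0 -0.18 0.06 0 0.5;0 0 0 -0.18 0.06 0 0.5;0 0 0 -0.18 0.06 0 0.5;0 0 0 -0.18 0.06 0 0.5;0 0 0 -0.18 0 0 0.5;0 0 0 -0.18 0 0 0.5"
}}

```text
clock: 21.5
ee_pos: [666.6, -268.0, 263.5]
tcp_rot: [-3.138, -0.002, 1.632]
force: [0.6, 0.1, 1.3]
finger_gap: 42.6
gripper_force: 0.0
```

```bash
python3 - <<'E'
from h import *
st()
f=np.mean([grab("top") for _ in range(6)],0).astype(np.uint8);g=np.mean([grab("side") for _ in range(6)],0).astype(np.uint8)
np.save("top2.npy",f);np.save("side2.npy",g)
a=up(f,130,330,170,310,4)[:560]; cv2.imwrite("pics/g.png",a)
b=up(g,145,315,180,330,4); cv2.imwrite("pics/g2.png",b)
E
```

```text
{'clock': np.float64(21.5), 'joint_pos': array([ 0.757,  0.58 , -0.656,  1.342,  0.35 ,  1.339,  0.163]), 'ee_pos': array([ 666.552, -268.024,  263.48 ]), 'tcp_rot': array([-3.138e+00, -2.000e-03,  1.632e+00]), 'force': array([0.65 , 0.11 , 1.306]), 'finger_gap': np.float64(42.555), 'gripper_force': np.float64(0.0)}
```

View pics/g.png

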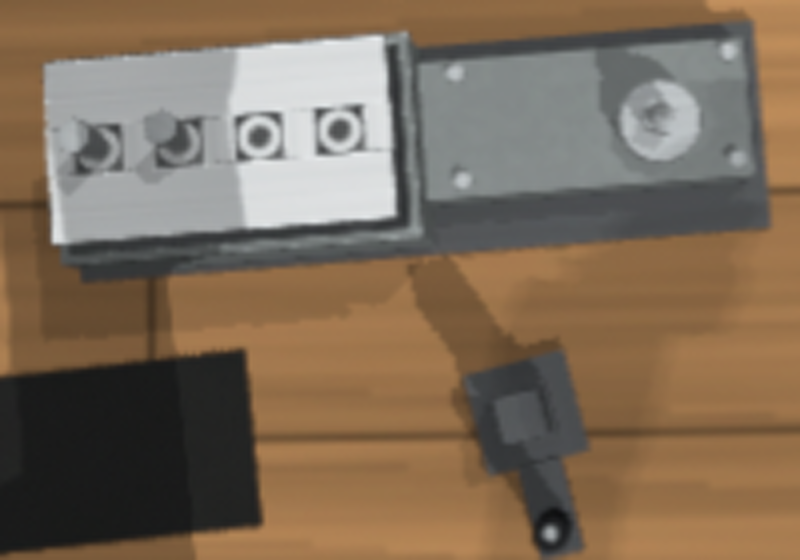

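View pics/g2.png

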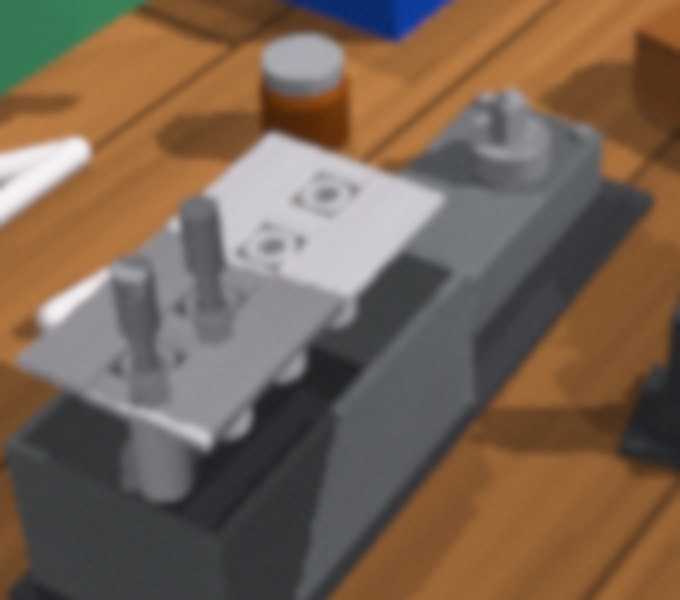

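The crank has been knocked: its block top is now at g.png (522,417) and the handle at (549,533). Both pins are seated in tubes 0 and 1. Next I'll measure the crank again and get the shaft's angle from an intensity profile across its vertical faces in the side view.

```bash
python3 - <<'E'
from h import *
np.set_printoptions(precision=1,suppress=True,linewidth=160)
Q=lambda u,v:(130+(u+.5)/4-.5,170+(v+.5)/4-.5)
h=plane("top",Q(522,417),85);k=plane("top",Q(549,533),86)
F=np.array([plane("top",Q(*c),8)[:2] for c in [(463,378),(562,350),(590,447),(490,474)]])
print("hub",h,"handle",k,np.degrees(np.arctan2(*(k-h)[1::-1])),"flange c",F.mean(0),[np.degrees(np.arctan2(*(F[i]-F[j])[::-1])) for i,j in((3,0),(2,1),(1,0),(2,3))])
print("collar",plane("top",Q(659,119),70))
G=(np.load("side1.npy").astype(float)*2+np.load("side2.npy"))/3
c=np.array([599.5,-135.8]); v=np.array([.842,.539])  # level, across the side view's line of sight (to image left: +x,+y)
g=cv2.cvtColor(np.load("side1.npy"),cv2.COLOR_BGR2GRAY).astype(np.float32)
for z in (78,82,86,90):
    pr=[]
    for s in range(-14,15):
        u=proj("side",[*(c-v*s),z]); pr.append(cv2.getRectSubPix(g,(1,1),(float(u[0]),float(u[1])))[0,0])
    print(z,np.array(pr).astype(int))
def corner(s): pass
cam=viewer.camera_model("side")["T"][:2,3]; d=cam-c; print("dir to cam deg",np.degrees(np.arctan2(d[1],d[0])))
for t in(-10,-15,-20,-25,-30): # s of the near corners for a given angle
    print(t,sorted(round(float(-11.3*np.array([np.cos(a),np.sin(a)])@v),1) for a in np.radians(t+45+90*np.arange(4))))
E
```

```text
hub [426.  -52.5  85. ] handle [359.4 -67.1  86. ] -167.63020365323376 flange c [427.1 -51.4] [np.float64(-164.9448398779845), np.float64(-164.7774295718048), np.float64(-75.22870897499794), np.float64(-75.92118993334776)]
collar [ 599.6 -135.4   70. ]
78 [115 107 100  93  88  85  83  85  86  93  99 106 113 119 122 126 126 125 127 129 131 135 139 144 149 153 156 157 157]
82 [122 113 103  94  88  86  84  86  88  95 101 108 115 120 123 126 126 126 128 129 131 133 136 139 142 144 146 145 144]
86 [107 101  96  92  89  88  89  94  99 107 114 120 125 129 131 132 131 131 130 130 130 130 130 131 131 131 131 130 129]
90 [101  99  97  95  95  97 100 107 113 120 127 133 138 142 144 146 145 144 142 140 137 135 134 132 131 128 126 124 122]
dir to cam deg 122.81285141758316
-10 [-11.3, -0.5, 0.5, 11.3]
-15 [-11.3, -0.5, 0.5, 11.3]
-20 [-11.2, -1.5, 1.5, 11.2]
-25 [-11.0, -2.5, 2.5, 11.0]
-30 [-10.8, -3.4, 3.4, 10.8]
```

```bash
python3 - <<'E'
from h import *
st(); go(426.4,-52,170,.248)
E
```

```text
{'clock': np.float64(22.1), 'joint_pos': array([ 0.756,  0.575, -0.658,  1.342,  0.349,  1.339,  0.16 ]), 'ee_pos': array([ 667.579, -265.098,  266.547]), 'tcp_rot': array([ 3.141, -0.   ,  1.634]), 'force': array([-1.085,  0.701,  0.053]), 'finger_gap': np.float64(42.734), 'gripper_force': np.float64(0.0)}
turn 0.2206 rows>= 9.2 shift after [-0.726  -1.0631  0.3862] shift before [ 0.9116 -0.909   0.3862] rows>= 6.7
```

{"op": "drive_tool", "data": {
  "steps": "0 0 0 0.07 -0.07 0 0.7;0 0 0 0.12 -0.12 0 0.7;0 0 0 0.12 -0.12 0 0.7;0 0 0 0.12 -0.12 0 0.7;0 0 0 0.12 -0.12 0.06 0.7;0 0 0 0.12 -0.12 0.06 0.7;0 0 0 0.12 -0.12 0.08 0.7;0 0 0 0.12 -0.12 0.08 0.7;0 0 0.0221 0 0 0.05 0.7;0 0 0.0221 0 0 0.05 0.7;0 0 0.0221 0 0 0 0.7;0 0 0.0221 0 0 0 0.7;0 0 0.0221 0 0 0 0.7;0 0 0.0221 0 0 0 0.7;0 0 0.0221 0 0 0 0.7;0 0 0.0221 0 0 0 0.7;0 0 0.0221 0 0 0 0.7;0 0 0.0217 0 0 0 0.7;0 0 0 0 0 0 0.7;0 0 0 0 0 0 0.7"
}}

```text
clock: 24.1
ee_pos: [426.5, -53.1, 171.5]
tcp_rot: [3.141, -0.0, 0.249]
force: [0.6, 0.3, 0.8]
finger_gap: 59.5
gripper_force: 0.0
```

```bash
python3 - <<'E'
from h import *
st(); go(426.4,-52,56,.248)
g=grab("side","i_side.png"); cv2.imwrite("pics/i.png",up(g,240,420,150,330,3))
E
```

```text
{'clock': np.float64(24.1), 'joint_pos': array([ 0.771,  0.082, -0.758,  2.131,  0.07 ,  0.951, -1.347]), 'ee_pos': array([426.464, -53.097, 171.525]), 'tcp_rot': array([ 3.141, -0.   ,  0.249]), 'force': array([0.567, 0.302, 0.846]), 'finger_gap': np.float64(59.491), 'gripper_force': np.float64(0.0)}
turn 0.0002 rows>= 0.0 shift after [ 0.0008 -0.0043  0.4621] shift before [ 0.0008 -0.0043  0.4621] rows>= 2.3
```

View pics/i.png

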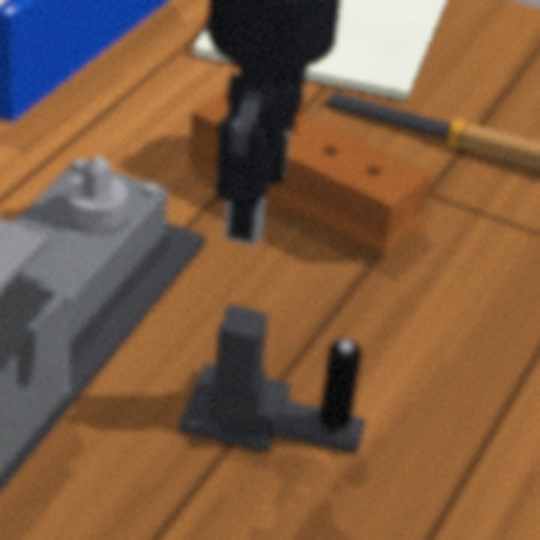

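The gripper (247,240) is straight above the crank's block (243,315), so I'll descend and grip.

{"op": "drive_tool", "data": {
  "steps": "0 0 0 0.001 -0.004 0.05 0.7;0 0 0 0 0 0.1 0.7;0 0 0 0 0 0.12 0.7;0 0 0 0 0 0.1 0.7;0 0 0 0 0 0.06 0.7;0 0 0 0 0 0.03 0.7;0 0 0 0 0 0 0.7;0 0 0 0 0 0 0.7;0 0 0 0 0 0 0;0 0 0 0 0 0 0;0 0 0 0 0 0 0;0 0 0 0 0 0 0"
}}

```text
clock: 25.35
ee_pos: [427.3, -52.4, 57.2]
tcp_rot: [3.14, -0.001, 0.246]
force: [-0.7, 1.2, 4.6]
finger_gap: 27.2
gripper_force: 59.4
```

{"op": "drive_tool", "data": {
  "steps": "0 0 0 0 0 -0.04 0;0 0 0 0 0 -0.1 0;0 0 0 0 0 -0.16 0;0 0 0 0 0 -0.16 0;0 0 0 0 0 -0.06 0;0 0 0 0 0 0 0;0 0 0 0 0 0 0"
}}

```text
clock: 26.05
ee_pos: [425.3, -52.5, 185.6]
tcp_rot: [3.141, 0.001, 0.245]
force: [-0.4, 0.3, -2.5]
finger_gap: 26.9
gripper_force: 59.9
```

```bash
python3 - <<'E'
from h import *
st(); go(599.5,-135.6,190,-.419)
E
```

```text
{'clock': np.float64(26.05), 'joint_pos': array([ 0.801,  0.058, -0.781,  2.118,  0.05 ,  0.984, -1.333]), 'ee_pos': array([425.305, -52.515, 185.641]), 'tcp_rot': array([3.141e+00, 1.000e-03, 2.450e-01]), 'force': array([-0.358,  0.272, -2.46 ]), 'finger_gap': np.float64(26.929), 'gripper_force': np.float64(59.9)}
turn 0.1058 rows>= 4.4 shift after [ 0.7717  0.0201 -0.0174] shift before [ 0.5951  0.4917 -0.0174] rows>= 3.9
```

{"op": "drive_tool", "data": {
  "steps": "0 0 0 0.06 0.05 -0.017 0;0 0 0 0.107 0.0885 0 0;0 0 0 0.107 0.0885 0 0;0 0 0 0.107 0.0885 0 0;0 0 0 0.107 0.0885 0 0;0 0 0 0.107 0.088 0 0;0 0 0.0215 0 0 0 0;0 0 0.0215 0 0 0 0;0 0 0.0215 0 0 0 0;0 0 0.0215 0 0 0 0;0 0 0.0198 0 0 0 0;0 0 0 0 0 0 0;0 0 0 0 0 0 0"
}}

```text
clock: 27.35
ee_pos: [599.1, -135.1, 188.1]
tcp_rot: [3.141, 0.004, -0.416]
force: [-0.7, -0.5, -2.6]
finger_gap: 27.1
gripper_force: 59.8
```

```bash
python3 - <<'E'
from h import *
st(); go(599.5,-135.6,170,-.419)
f=grab("top","j_top.png");g=grab("side","j_side.png")
cv2.imwrite("pics/j.png",np.hstack([up(f,250,350,150,250,4),up(g,220,320,140,240,4)]))
for n,x0,y0,ox in(("top",250,150,0),("side",220,140,400)):
  p=readout.read_state()["ee_pos"]; 
  for z in(-57,28): print(n,z,((proj(n,p+[0,0,z])-[x0,y0]+.5)*4-.5+[ox,0]).round(1))
  print("tip",((proj(n,[599.5,-135.6,101])-[x0,y0]+.5)*4-.5+[ox,0]).round(1))
E
```

```text
{'clock': np.float64(27.35), 'joint_pos': array([ 0.602,  0.419, -0.56 ,  1.701,  0.245,  1.096, -2.019]), 'ee_pos': array([ 599.137, -135.116,  188.127]), 'tcp_rot': array([ 3.141,  0.004, -0.416]), 'force': array([-0.699, -0.473, -2.638]), 'finger_gap': np.float64(27.116), 'gripper_force': np.float64(59.819)}
turn 0.0005 rows>= 0.0 shift after [0.0021 0.0012 0.0725] shift before [0.0021 0.0012 0.0725] rows>= 0.4
top -57 [180.4 185.9]
top 28 [183.  166.1]
tip [180.1 192.9]
side -57 [611.8 204.3]
side 28 [613.3  69.8]
tip [612.  250.4]
```

View pics/j.png

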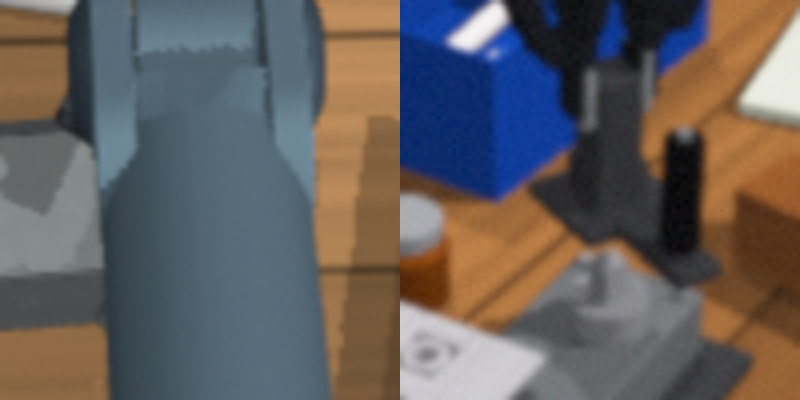

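Side view: the crank block's dark and bright faces split at about 605, and the shaft below splits at about 603 with similar proportions, so the two look parallel. I'll lower gently.

{"op": "drive_tool", "data": {
  "steps": "0 0 0 0.002 0.001 0.03 0;0 0 0 0 0 0.04 0;0 0 0 0 0 0.03 0;0 0 0 0 0 0.02 0;0 0 0 0 0 0.02 0;0 0 0 0 0 0 0;0 0 0 0 0 0 0"
}}

```text
clock: 28.15
ee_pos: [601.0, -135.8, 155.6]
tcp_rot: [-3.141, -0.0, -0.419]
force: [0.5, 0.4, -2.2]
finger_gap: 27.3
gripper_force: 59.9
```

{"op": "drive_tool", "data": {
  "steps": "0 0 0 -0.004 0.002 0 0;0 0 0 0 0 0.012 0;0 0 0 0 0 0.012 0;0 0 0 0 0 0 0;0 0 0 0 0 0 0"
}}

```text
clock: 28.65
ee_pos: [600.3, -136.0, 150.6]
tcp_rot: [3.141, -0.001, -0.419]
force: [-1.6, 0.3, 4.5]
finger_gap: 27.3
gripper_force: 60.7
```

{"op": "drive_tool", "data": {
  "steps": "0 0 0.011 0 0 0.004 0;0 0 0 0 0 0.004 0;0 0 0 0 0 0 0;0 0 0 0 0 0 0"
}}

```text
clock: 29.05
ee_pos: [600.3, -136.4, 150.1]
tcp_rot: [3.14, -0.001, -0.488]
force: [-4.8, 0.1, 10.7]
finger_gap: 27.1
gripper_force: 61.8
```

```bash
python3 - <<'E'
from h import *
st(); print(readout.read_state()["moment"])
E
```

```text
{'clock': np.float64(29.05), 'joint_pos': array([ 0.581,  0.457, -0.533,  1.733,  0.267,  1.024, -2.107]), 'ee_pos': array([ 600.256, -136.449,  150.144]), 'tcp_rot': array([ 3.14e+00, -1.00e-03, -4.88e-01]), 'force': array([-4.802,  0.113, 10.653]), 'finger_gap': np.float64(27.13), 'gripper_force': np.float64(61.777)}
[0.00418769 1.20057932 0.02204645]
```

{"op": "drive_tool", "data": {
  "steps": "0 0 0 -0.0053 0.0028 0 0;0 0 -0.005 -0.003 0.0015 0 0;0 0 0 0 0 0 0;0 0 0 0 0 0.004 0;0 0 0 0 0 0 0"
}}

```text
clock: 29.55
ee_pos: [599.9, -136.2, 150.1]
tcp_rot: [-3.141, -0.005, -0.457]
force: [-2.2, 0.1, 10.3]
finger_gap: 27.2
gripper_force: 61.9
```

```bash
python3 - <<'E'
from h import *
st(); print(readout.read_state()["moment"])
E
```

```text
{'clock': np.float64(29.55), 'joint_pos': array([ 0.587,  0.455, -0.54 ,  1.737,  0.27 ,  1.018, -2.077]), 'ee_pos': array([ 599.938, -136.231,  150.059]), 'tcp_rot': array([-3.141, -0.005, -0.457]), 'force': array([-2.219,  0.06 , 10.33 ]), 'finger_gap': np.float64(27.173), 'gripper_force': np.float64(61.852)}
[0.07650072 0.58467163 0.02167709]
```

{"op": "drive_tool", "data": {
  "steps": "0 0 0 0 0 -0.02 0;0 0 -0.005 -0.003 0.0015 0 0;0 0 0 0 0 0 0;0 0 0 0 0 0 0"
}}

```text
clock: 29.95
ee_pos: [596.7, -136.0, 151.1]
tcp_rot: [-3.141, -0.0, -0.425]
force: [1.6, -0.2, -1.5]
finger_gap: 27.0
gripper_force: 60.0
```

```bash
python3 - <<'E'
from h import *
st(); print(readout.read_state()["moment"]); go(598.5,-135.8,148,-.42)
E
```

```text
{'clock': np.float64(29.95), 'joint_pos': array([ 0.595,  0.453, -0.547,  1.74 ,  0.269,  1.024, -2.045]), 'ee_pos': array([ 596.705, -136.022,  151.086]), 'tcp_rot': array([-3.141, -0.   , -0.425]), 'force': array([ 1.62 , -0.235, -1.502]), 'finger_gap': np.float64(26.966), 'gripper_force': np.float64(60.046)}
[-0.09757825 -0.28638821  0.01209515]
turn -0.0008 rows>= 0.0 shift after [ 0.0062 -0.0037  0.0123] shift before [ 0.0062 -0.0038  0.0123] rows>= 0.1
```

{"op": "drive_tool", "data": {
  "steps": "0 0 0 0.006 -0.0035 0 0;0 0 0 0 0 0.008 0;0 0 0 0 0 0.008 0;0 0 0 0 0 0 0;0 0 0 0 0 0 0"
}}

```text
clock: 30.45
ee_pos: [598.3, -135.8, 147.1]
tcp_rot: [-3.142, 0.0, -0.425]
force: [0.4, -0.6, -2.4]
finger_gap: 27.1
gripper_force: 59.9
```

```bash
python3 - <<'E'
from h import *
st(); print(readout.read_state()["moment"])
E
```

```text
{'clock': np.float64(30.45), 'joint_pos': array([ 0.591,  0.46 , -0.545,  1.739,  0.273,  1.019, -2.049]), 'ee_pos': array([ 598.259, -135.758,  147.129]), 'tcp_rot': array([-3.142,  0.   , -0.425]), 'force': array([ 0.357, -0.584, -2.444]), 'finger_gap': np.float64(27.088), 'gripper_force': np.float64(59.917)}
[-0.12633423 -0.25823704  0.00420424]
```

{"op": "drive_tool", "data": {
  "steps": "0 0 0 0 0 0.016 0;0 0 0 0 0 0.016 0;0 0 0 0 0 0.016 0;0 0 0 0 0 0.016 0;0 0 0 0 0 0.008 0;0 0 0 0 0 0 0;0 0 0 0 0 0 0"
}}

```text
clock: 31.15
ee_pos: [598.4, -135.8, 129.4]
tcp_rot: [-3.142, 0.0, -0.425]
force: [0.5, 0.3, -2.6]
finger_gap: 26.8
gripper_force: 59.9
```

{"op": "drive_tool", "data": {
  "steps": "0 0 0 0 0 0.006 0;0 0 0 0 0 0.004 0;0 0 0 0 0 0 0;0 0 0 0 0 0 0"
}}

```text
clock: 31.55
ee_pos: [598.5, -135.8, 127.3]
tcp_rot: [-3.142, -0.0, -0.425]
force: [0.4, 0.3, -1.9]
finger_gap: 26.9
gripper_force: 60.0
```

{"op": "drive_tool", "data": {
  "steps": "0 0 0 0 0 0 0.6;0 0 0 0 0 0 0.6;0 0 0 0 0 0 0.6;0 0 0 0 0 0 0.6;0 0 0 0 0 -0.04 0.6;0 0 0 0 0 -0.1 0.6;0 0 0 0 0 -0.06 0.6;0 0 0 -0.08 0 0 0.6;0 0 0 -0.14 0 0 0.6;0 0 0 -0.06 0 0 0.6;0 0 0 0 0 0 0.6;0 0 0 0 0 0 0.6"
}}

```text
clock: 32.75
ee_pos: [535.5, -107.2, 178.0]
tcp_rot: [3.142, -0.002, -0.425]
force: [0.6, -0.4, -0.4]
finger_gap: 51.3
gripper_force: 0.0
```

```bash
python3 - <<'E'
from h import *
st(); go(534.7,-106.9,105,-.425)
g=grab("side","k_side.png"); f=grab("top","k_top.png")
cv2.imwrite("pics/k.png",np.hstack([up(f,230,330,150,250,4),up(g,220,320,140,240,4)]))
E
```

```text
{'clock': np.float64(32.75), 'joint_pos': array([ 0.636,  0.301, -0.591,  1.878,  0.196,  1.018, -2.034]), 'ee_pos': array([ 535.486, -107.246,  178.008]), 'tcp_rot': array([ 3.142e+00, -2.000e-03, -4.250e-01]), 'force': array([ 0.58 , -0.35 , -0.408]), 'finger_gap': np.float64(51.293), 'gripper_force': np.float64(0.0)}
turn -0.0 rows>= 0.0 shift after [-0.0034  0.      0.292 ] shift before [-0.0034  0.      0.292 ] rows>= 1.5
```

View pics/k.png

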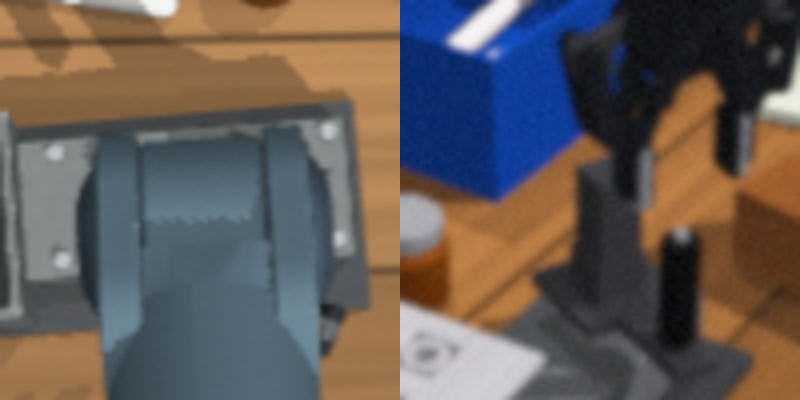

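The crank is down on the collar, and its handle (680,290) lies between the open fingers. I'll go down and grip the handle.

{"op": "drive_tool", "data": {
  "steps": "0 0 0 -0.003 0 0.04 0.6;0 0 0 0 0 0.1 0.6;0 0 0 0 0 0.1 0.6;0 0 0 0 0 0.05 0.6;0 0 0 0 0 0 0.6;0 0 0 0 0 0 0;0 0 0 0 0 0 0;0 0 0 0 0 0 0;0 0 0 0 0 0 0;0 0 0 0 0 0 0"
}}

```text
clock: 33.85
ee_pos: [535.0, -106.6, 105.6]
tcp_rot: [-3.141, -0.003, -0.425]
force: [-0.1, -0.4, 2.8]
finger_gap: 20.5
gripper_force: 58.6
```

```bash
cat > orb.py <<'E'
# rows that carry the handle on a circle of 70 mm clockwise by n steps of dphi, in tool-frame units (orientation fixed)
from h import *
import sys
n,dp,cx,cy=int(sys.argv[1]),float(sys.argv[2]),float(sys.argv[3]),float(sys.argv[4])
s=readout.read_state();p=s["ee_pos"];a=s["tcp_rot"][2]
ph=np.arctan2(p[1]-cy,p[0]-cx); print("r",np.hypot(p[0]-cx,p[1]-cy),"phi",np.degrees(ph),"F",s["force"].round(1)); q=p[:2]
for i in range(1,n+1):
    t=np.array([cx,cy])+70*np.array([np.cos(ph-i*dp),np.sin(ph-i*dp)]);D=t-q;q=t
    print(f"0 0 0 {(D[0]*np.cos(a)+D[1]*np.sin(a))/250:.3f} {(D[0]*np.sin(a)-D[1]*np.cos(a))/250:.3f} 0 0;",end="")
print()
E
python3 orb.py 10 .1 598.5 -135.8
```

```text
r 69.83136471738533 phi 155.3259672770893 F [-0.1 -0.4  2.8]
0 0 0 0.001 -0.028 0 0;0 0 0 0.004 -0.028 0 0;0 0 0 0.007 -0.027 0 0;0 0 0 0.010 -0.026 0 0;0 0 0 0.012 -0.025 0 0;0 0 0 0.015 -0.024 0 0;0 0 0 0.017 -0.022 0 0;0 0 0 0.019 -0.020 0 0;0 0 0 0.021 -0.018 0 0;0 0 0 0.023 -0.016 0 0;
```

{"op": "drive_tool", "data": {
  "steps": "0 0 0 0.001 -0.028 0 0;0 0 0 0.004 -0.028 0 0;0 0 0 0.007 -0.027 0 0;0 0 0 0.010 -0.026 0 0;0 0 0 0.012 -0.025 0 0;0 0 0 0.015 -0.024 0 0;0 0 0 0.017 -0.022 0 0;0 0 0 0.019 -0.020 0 0;0 0 0 0.021 -0.018 0 0;0 0 0 0.023 -0.016 0 0"
}}

```text
clock: 34.85
ee_pos: [587.2, -66.4, 105.4]
tcp_rot: [3.139, 0.001, -0.425]
force: [-3.6, -0.9, 7.5]
finger_gap: 20.7
gripper_force: 58.8
```

```bash
python3 orb.py 20 .14 598.5 -135.8
```

```text
r 70.27368052594504 phi 99.232528840205 F [-3.6 -0.9  7.5]
0 0 0 0.035 -0.018 0 0;0 0 0 0.036 -0.014 0 0;0 0 0 0.038 -0.009 0 0;0 0 0 0.039 -0.004 0 0;0 0 0 0.039 0.002 0 0;0 0 0 0.039 0.007 0 0;0 0 0 0.037 0.012 0 0;0 0 0 0.035 0.018 0 0;0 0 0 0.032 0.022 0 0;0 0 0 0.029 0.027 0 0;0 0 0 0.025 0.030 0 0;0 0 0 0.020 0.033 0 0;0 0 0 0.015 0.036 0 0;0 0 0 0.010 0.038 0 0;0 0 0 0.005 0.039 0 0;0 0 0 -0.001 0.039 0 0;0 0 0 -0.006 0.039 0 0;0 0 0 -0.011 0.037 0 0;0 0 0 -0.016 0.036 0 0;0 0 0 -0.021 0.033 0 0;
```

{"op": "drive_tool", "data": {
  "steps": "0 0 0 0.034 -0.018 0 0;0 0 0 0.036 -0.014 0 0;0 0 0 0.038 -0.009 0 0;0 0 0 0.039 -0.004 0 0;0 0 0 0.039 0.002 0 0;0 0 0 0.039 0.007 0 0;0 0 0 0.037 0.012 0 0;0 0 0 0.035 0.018 0 0;0 0 0 0.032 0.022 0 0;0 0 0 0.029 0.027 0 0;0 0 0 0.025 0.030 0 0;0 0 0 0.020 0.033 0 0;0 0 0 0.015 0.036 0 0;0 0 0 0.010 0.038 0 0;0 0 0 0.005 0.039 0 0;0 0 0 -0.001 0.039 0 0;0 0 0 -0.006 0.039 0 0;0 0 0 -0.011 0.037 0 0;0 0 0 0 0 0 0;0 0 0 0 0 0 0"
}}

```text
clock: 36.85
ee_pos: [647.2, -187.1, 105.4]
tcp_rot: [3.14, -0.0, -0.427]
force: [-1.3, 0.7, 6.1]
finger_gap: 20.7
gripper_force: 58.9
```

```bash
python3 orb.py 18 .15 598.5 -135.8; python3 -c "from h import *; st()"
```

```text
r 70.70245951828743 phi -46.520069773188254 F [-1.3  0.7  6.1]
0 0 0 -0.021 0.037 0 0;0 0 0 -0.024 0.034 0 0;0 0 0 -0.029 0.030 0 0;0 0 0 -0.033 0.026 0 0;0 0 0 -0.037 0.021 0 0;0 0 0 -0.039 0.015 0 0;0 0 0 -0.041 0.009 0 0;0 0 0 -0.042 0.003 0 0;0 0 0 -0.042 -0.004 0 0;0 0 0 -0.041 -0.010 0 0;0 0 0 -0.039 -0.016 0 0;0 0 0 -0.036 -0.022 0 0;0 0 0 -0.032 -0.027 0 0;0 0 0 -0.028 -0.031 0 0;0 0 0 -0.023 -0.035 0 0;0 0 0 -0.018 -0.038 0 0;0 0 0 -0.012 -0.040 0 0;0 0 0 -0.006 -0.042 0 0;
{'clock': np.float64(36.85), 'joint_pos': array([ 0.592,  0.608, -0.505,  1.609,  0.334,  1.01 , -2.014]), 'ee_pos': array([ 647.15 , -187.103,  105.402]), 'tcp_rot': array([ 3.14 , -0.   , -0.427]), 'force': array([-1.26 ,  0.685,  6.099]), 'finger_gap': np.float64(20.653), 'gripper_force': np.float64(58.928)}
```

{"op": "drive_tool", "data": {
  "steps": "0 0 0 -0.021 0.037 0 0;0 0 0 -0.024 0.034 0 0;0 0 0 -0.029 0.030 0 0;0 0 0 -0.033 0.026 0 0;0 0 0 -0.037 0.021 0 0;0 0 0 -0.039 0.015 0 0;0 0 0 -0.041 0.009 0 0;0 0 0 -0.042 0.003 0 0;0 0 0 -0.042 -0.004 0 0;0 0 0 -0.041 -0.010 0 0;0 0 0 -0.039 -0.016 0 0;0 0 0 -0.036 -0.022 0 0;0 0 0 -0.032 -0.027 0 0;0 0 0 -0.028 -0.031 0 0;0 0 0 -0.023 -0.035 0 0;0 0 0 -0.018 -0.038 0 0;0 0 0 -0.012 -0.040 0 0;0 0 0 -0.006 -0.042 0 0;0 0 0 0 0 0 0;0 0 0 0 0 0 0"
}}

```text
clock: 38.85
ee_pos: [533.1, -111.1, 105.3]
tcp_rot: [3.139, -0.002, -0.426]
force: [-0.0, -0.7, 6.5]
finger_gap: 20.9
gripper_force: 58.9
```

```bash
python3 orb.py 18 .16 598.5 -135.8; python3 -c "from h import *; st()"
```

```text
r 69.90940338983329 phi 159.30058729377544 F [-0.  -0.7  6.5]
0 0 0 0.000 -0.045 0 0;0 0 0 0.008 -0.044 0 0;0 0 0 0.015 -0.042 0 0;0 0 0 0.021 -0.039 0 0;0 0 0 0.027 -0.035 0 0;0 0 0 0.033 -0.031 0 0;0 0 0 0.037 -0.025 0 0;0 0 0 0.041 -0.019 0 0;0 0 0 0.043 -0.012 0 0;0 0 0 0.044 -0.005 0 0;0 0 0 0.045 0.002 0 0;0 0 0 0.044 0.009 0 0;0 0 0 0.042 0.016 0 0;0 0 0 0.039 0.022 0 0;0 0 0 0.035 0.028 0 0;0 0 0 0.030 0.033 0 0;0 0 0 0.024 0.038 0 0;0 0 0 0.018 0.041 0 0;
{'clock': np.float64(38.85), 'joint_pos': array([ 0.617,  0.399, -0.572,  1.933,  0.279,  0.886, -2.095]), 'ee_pos': array([ 533.103, -111.089,  105.271]), 'tcp_rot': array([ 3.139e+00, -2.000e-03, -4.260e-01]), 'force': array([-0.013, -0.654,  6.546]), 'finger_gap': np.float64(20.927), 'gripper_force': np.float64(58.927)}
```

{"op": "drive_tool", "data": {
  "steps": "0 0 0 0.000 -0.045 0 0;0 0 0 0.008 -0.044 0 0;0 0 0 0.015 -0.042 0 0;0 0 0 0.021 -0.039 0 0;0 0 0 0.027 -0.035 0 0;0 0 0 0.033 -0.031 0 0;0 0 0 0.037 -0.025 0 0;0 0 0 0.041 -0.019 0 0;0 0 0 0.043 -0.012 0 0;0 0 0 0.044 -0.005 0 0;0 0 0 0.045 0.002 0 0;0 0 0 0.044 0.009 0 0;0 0 0 0.042 0.016 0 0;0 0 0 0.039 0.022 0 0;0 0 0 0.035 0.028 0 0;0 0 0 0.030 0.033 0 0;0 0 0 0.024 0.038 0 0;0 0 0 0.018 0.041 0 0;0 0 0 0 0 0 0;0 0 0 0 0 0 0"
}}

```text
clock: 40.85
ee_pos: [669.0, -142.3, 105.5]
tcp_rot: [3.141, -0.002, -0.426]
force: [1.4, -0.1, 6.7]
finger_gap: 20.8
gripper_force: 58.9
```

```bash
python3 orb.py 18 .16 598.5 -135.8
```

```text
r 70.74903575240873 phi -5.2507107344447626 F [ 1.4 -0.1  6.7]
0 0 0 0.008 0.044 0 0;0 0 0 0.004 0.045 0 0;0 0 0 -0.003 0.045 0 0;0 0 0 -0.010 0.044 0 0;0 0 0 -0.017 0.041 0 0;0 0 0 -0.023 0.038 0 0;0 0 0 -0.029 0.034 0 0;0 0 0 -0.034 0.029 0 0;0 0 0 -0.038 0.023 0 0;0 0 0 -0.041 0.017 0 0;0 0 0 -0.044 0.010 0 0;0 0 0 -0.045 0.003 0 0;0 0 0 -0.045 -0.004 0 0;0 0 0 -0.043 -0.011 0 0;0 0 0 -0.041 -0.018 0 0;0 0 0 -0.038 -0.024 0 0;0 0 0 -0.033 -0.030 0 0;0 0 0 -0.028 -0.035 0 0;
```

{"op": "drive_tool", "data": {
  "steps": "0 0 0 0.008 0.044 0 0;0 0 0 0.004 0.045 0 0;0 0 0 -0.003 0.045 0 0;0 0 0 -0.010 0.044 0 0;0 0 0 -0.017 0.041 0 0;0 0 0 -0.023 0.038 0 0;0 0 0 -0.029 0.034 0 0;0 0 0 -0.034 0.029 0 0;0 0 0 -0.038 0.023 0 0;0 0 0 -0.041 0.017 0 0;0 0 0 -0.044 0.010 0 0;0 0 0 -0.045 0.003 0 0;0 0 0 -0.045 -0.004 0 0;0 0 0 -0.043 -0.011 0 0;0 0 0 -0.041 -0.018 0 0;0 0 0 -0.038 -0.024 0 0;0 0 0 -0.033 -0.030 0 0;0 0 0 -0.028 -0.035 0 0;0 0 0 0 0 0 0;0 0 0 0 0 0 0"
}}

```text
clock: 42.85
ee_pos: [529.4, -145.8, 105.3]
tcp_rot: [-3.141, -0.002, -0.425]
force: [2.2, 1.1, 7.9]
finger_gap: 20.9
gripper_force: 59.1
```

```bash
python3 orb.py 18 .16 598.5 -135.8
```

```text
r 69.82376452303264 phi -171.7703524839137 F [2.2 1.1 7.9]
0 0 0 -0.022 -0.039 0 0;0 0 0 -0.014 -0.042 0 0;0 0 0 -0.007 -0.044 0 0;0 0 0 -0.000 -0.045 0 0;0 0 0 0.007 -0.044 0 0;0 0 0 0.014 -0.043 0 0;0 0 0 0.020 -0.040 0 0;0 0 0 0.026 -0.036 0 0;0 0 0 0.032 -0.031 0 0;0 0 0 0.036 -0.026 0 0;0 0 0 0.040 -0.020 0 0;0 0 0 0.043 -0.013 0 0;0 0 0 0.044 -0.006 0 0;0 0 0 0.045 0.001 0 0;0 0 0 0.044 0.008 0 0;0 0 0 0.042 0.015 0 0;0 0 0 0.039 0.021 0 0;0 0 0 0.035 0.027 0 0;
```

{"op": "drive_tool", "data": {
  "steps": "0 0 0 -0.022 -0.039 0 0;0 0 0 -0.014 -0.042 0 0;0 0 0 -0.007 -0.044 0 0;0 0 0 0 -0.045 0 0;0 0 0 0.007 -0.044 0 0;0 0 0 0.014 -0.043 0 0;0 0 0 0.020 -0.040 0 0;0 0 0 0.026 -0.036 0 0;0 0 0 0.032 -0.031 0 0;0 0 0 0.036 -0.026 0 0;0 0 0 0.040 -0.020 0 0;0 0 0 0.043 -0.013 0 0;0 0 0 0.044 -0.006 0 0;0 0 0 0.045 0.001 0 0;0 0 0 0.044 0.008 0 0;0 0 0 0.042 0.015 0 0;0 0 0 0.039 0.021 0 0;0 0 0 0 0 0 0;0 0 0 0 0 0 0"
}}

```text
clock: 44.75
ee_pos: [657.3, -96.7, 105.5]
tcp_rot: [-3.14, 0.0, -0.424]
force: [2.8, 2.0, 7.0]
finger_gap: 20.6
gripper_force: 59.1
```

```bash
python3 orb.py 10 .06 598.5 -135.8
```

```text
r 70.63839644761126 phi 33.60288909592951 F [2.8 2.  7. ]
0 0 0 0.013 0.012 0 0;0 0 0 0.013 0.010 0 0;0 0 0 0.013 0.011 0 0;0 0 0 0.012 0.012 0 0;0 0 0 0.011 0.012 0 0;0 0 0 0.011 0.013 0 0;0 0 0 0.010 0.014 0 0;0 0 0 0.009 0.014 0 0;0 0 0 0.008 0.015 0 0;0 0 0 0.007 0.015 0 0;
```

{"op": "drive_tool", "data": {
  "steps": "0 0 0 0.013 0.012 0 0;0 0 0 0.013 0.010 0 0;0 0 0 0.013 0.011 0 0;0 0 0 0.012 0.012 0 0;0 0 0 0.011 0.012 0 0;0 0 0 0.011 0.013 0 0;0 0 0 0 0 0 0"
}}

```text
clock: 45.45
ee_pos: [667.3, -119.7, 105.6]
tcp_rot: [-3.138, -0.001, -0.424]
force: [3.9, 3.0, 6.3]
finger_gap: 20.6
gripper_force: 58.9
```

```bash
python3 orb.py 10 .04 598.5 -135.8
```

```text
r 70.65211452731 phi 13.164697324680425 F [3.9 3.  6.3]
0 0 0 0.005 0.011 0 0;0 0 0 0.006 0.009 0 0;0 0 0 0.006 0.010 0 0;0 0 0 0.006 0.010 0 0;0 0 0 0.005 0.010 0 0;0 0 0 0.005 0.010 0 0;0 0 0 0.004 0.010 0 0;0 0 0 0.004 0.011 0 0;0 0 0 0.003 0.011 0 0;0 0 0 0.003 0.011 0 0;
```

{"op": "drive_tool", "data": {
  "steps": "0 0 0 0.005 0.011 0 0;0 0 0 0.006 0.009 0 0;0 0 0 0.006 0.010 0 0;0 0 0 0.006 0.010 0 0;0 0 0 0 0 0 0"
}}

```text
clock: 45.95
ee_pos: [669.0, -131.7, 105.7]
tcp_rot: [-3.138, -0.002, -0.424]
force: [4.1, 2.7, 6.4]
finger_gap: 20.6
gripper_force: 58.9
```

```bash
python3 orb.py 8 .04 598.5 -135.8
```

```text
r 70.59779668236922 phi 3.300436681332391 F [4.1 2.7 6.4]
0 0 0 0.003 0.011 0 0;0 0 0 0.005 0.010 0 0;0 0 0 0.004 0.010 0 0;0 0 0 0.004 0.011 0 0;0 0 0 0.003 0.011 0 0;0 0 0 0.003 0.011 0 0;0 0 0 0.002 0.011 0 0;0 0 0 0.002 0.011 0 0;
```

{"op": "drive_tool", "data": {
  "steps": "0 0 0 0.003 0.011 0 0;0 0 0 0.005 0.010 0 0;0 0 0 0.004 0.010 0 0;0 0 0 0 0 0 0"
}}

```text
clock: 46.35
ee_pos: [668.9, -140.8, 105.8]
tcp_rot: [-3.139, -0.003, -0.424]
force: [5.3, 1.3, 6.5]
finger_gap: 20.8
gripper_force: 58.8
```

```bash
python3 orb.py 5 .04 598.5 -135.8
```

```text
r 70.54074106409053 phi -4.054038869554934 F [5.3 1.3 6.5]
0 0 0 0.002 0.011 0 0;0 0 0 0.003 0.011 0 0;0 0 0 0.003 0.011 0 0;0 0 0 0.002 0.011 0 0;0 0 0 0.002 0.011 0 0;
```

{"op": "drive_tool", "data": {
  "steps": "0 0 0 0.004 0.010 0 0;0 0 0 0.004 0.010 0 0;0 0 0 0.004 0.010 0 0;0 0 0 0 0 0 0"
}}

```text
clock: 46.75
ee_pos: [668.6, -144.1, 105.8]
tcp_rot: [-3.134, -0.001, -0.422]
force: [5.1, 5.6, 6.7]
finger_gap: 20.8
gripper_force: 58.9
```

```bash
python3 orb.py 5 .04 598.5 -135.8; python3 - <<'E'
from h import *
# carrier's front/top seen from side: pin head top position along a vertical through tube 0 gives its height
g=grab("side","m_side.png");f=grab("top","m_top.png")
cv2.imwrite("pics/m.png",np.hstack([up(f,125,275,160,260,2.6)[:260],np.zeros((260,1,3),np.uint8)]) if 0 else up(g,140,320,150,340,3))
E
```

```text
r 70.58429941094069 phi -6.77245872004483 F [5.1 5.6 6.7]
0 0 0 0.001 0.011 0 0;0 0 0 0.003 0.011 0 0;0 0 0 0.002 0.011 0 0;0 0 0 0.002 0.011 0 0;0 0 0 0.001 0.011 0 0;
```

{"op": "drive_tool", "data": {
  "steps": "0 0 0 0.003 0.010 0 0;0 0 0 0.003 0.010 0 0;0 0 0 0 0 0 0;0 0 0 0 0 0 0"
}}

```text
clock: 47.25
ee_pos: [668.4, -145.5, 105.8]
tcp_rot: [-3.13, 0.0, -0.419]
force: [5.5, 8.8, 7.1]
finger_gap: 20.5
gripper_force: 58.9
```

```bash
python3 orb.py 1 .04 598.5 -135.8
```

```text
r 70.56602180528469 phi -7.883001188597994 F [5.5 8.8 7.1]
0 0 0 0.001 0.011 0 0;
```

Motion has stopped and the resisting force is rising: the shaft is at its stop, about 15.4 rad after I started winding. I'll release the handle and rise.

{"op": "drive_tool", "data": {
  "steps": "0 0 0 0.003 0.008 0 0;0 0 0 0 0 0 0;0 0 0 0 -0.008 0 0.6;0 0 0 0 0 0 0.6;0 0 0 0 0 0 0.6;0 0 0 0 0 0 0.6;0 0 0 0 0 -0.06 0.6;0 0 0 0 0 -0.14 0.6;0 0 0 0 0 -0.1 0.6;0 0 0 0 0 0 0.6;0 0 0 0 0 0 0.6"
}}

```text
clock: 48.35
ee_pos: [667.0, -157.2, 181.2]
tcp_rot: [3.141, -0.002, -0.427]
force: [-0.0, -0.0, 0.0]
finger_gap: 51.2
gripper_force: 0.0
```

```bash
python3 - <<'E'
from h import *
st(); go(598.5,-135.8,128,-.138)
f=grab("top","n_top.png");g=grab("side","n_side.png")
# crank handle (very dark, elongated) in side view
c=g[140:260,220:330].max(2); m=(c<35).astype(np.uint8)
n,l,s,ce=cv2.connectedComponentsWithStats(m); print([(s[i].tolist(),ce[i].round(1)+[220,140]) for i in range(1,n) if s[i,4]>40])
for p in(-10,-5,0): print(p,[proj("side",[598.5+70*np.cos(np.radians(p)),-135.8+70*np.sin(np.radians(p)),z]).round(1) for z in (84,117,150)])
cv2.imwrite("pics/n.png",np.hstack([up(g,140,320,150,340,3)]))
E
```

```text
{'clock': np.float64(48.35), 'joint_pos': array([ 0.573,  0.556, -0.558,  1.527,  0.314,  1.147, -2.044]), 'ee_pos': array([ 667.009, -157.193,  181.219]), 'tcp_rot': array([ 3.141e+00, -2.000e-03, -4.270e-01]), 'force': array([-0.01 , -0.003,  0.024]), 'finger_gap': np.float64(51.152), 'gripper_force': np.float64(0.0)}
turn -0.046 rows>= 1.9 shift after [-0.2832 -0.0471  0.2129] shift before [-0.2849  0.0355  0.2129] rows>= 1.8
[([8, 0, 16, 19, 123], array([236.4, 145.3])), ([24, 35, 8, 26, 165], array([247.4, 187.4]))]
-10 [array([251.2, 196.4]), array([251. , 184.6]), array([250.8, 172.3])]
-5 [array([249.5, 197.5]), array([249.2, 185.7]), array([248.9, 173.4])]
0 [array([247.9, 198.7]), array([247.6, 186.8]), array([247.2, 174.5])]
```

View pics/n.png

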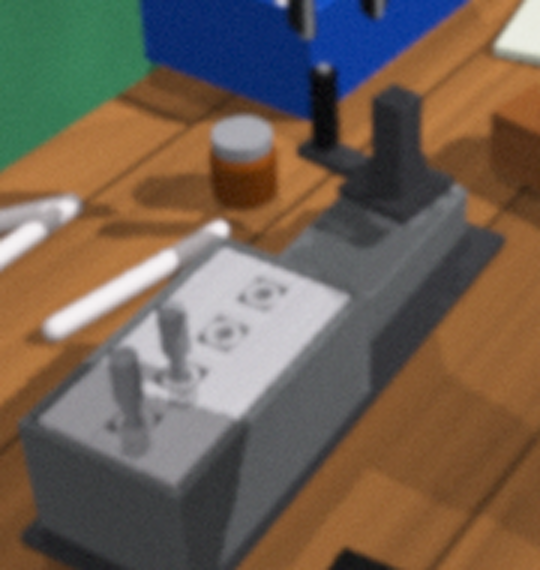

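The carrier is flush with the rim, with pins in tubes 0 and 1; the crank is still squarely on the collar. Now I'll grip the crank's block and lift it off.

{"op": "drive_tool", "data": {
  "steps": "0 0 -0.023 0 0 0 0.7;0 0 -0.023 0 0 0 0.7;0 0 0 -0.14 -0.0235 0 0.7;0 0 0 -0.143 -0.0236 0 0.7;0 0 0 0 0 0 0.7;0 0 0 0 0 0 0.7"
}}

```text
clock: 49.05
ee_pos: [596.3, -134.6, 178.0]
tcp_rot: [3.141, 0.003, -0.136]
force: [-0.2, 0.1, -0.5]
finger_gap: 59.7
gripper_force: 0.0
```

```bash
python3 - <<'E'
from h import *
st(); go(598.5,-135.8,128,-.138)
E
```

```text
{'clock': np.float64(49.05), 'joint_pos': array([ 0.673,  0.445, -0.652,  1.715,  0.3  ,  1.087, -1.781]), 'ee_pos': array([ 596.292, -134.623,  178.009]), 'tcp_rot': array([ 3.141e+00,  3.000e-03, -1.360e-01]), 'force': array([-0.219,  0.051, -0.515]), 'finger_gap': np.float64(59.735), 'gripper_force': np.float64(0.0)}
turn 0.0003 rows>= 0.0 shift after [0.0094 0.0034 0.2   ] shift before [0.0094 0.0035 0.2   ] rows>= 1.0
```

{"op": "drive_tool", "data": {
  "steps": "0 0 0 0.0094 0.0034 0.03 0.7;0 0 0 0 0 0.07 0.7;0 0 0 0 0 0.07 0.7;0 0 0 0 0 0.03 0.7;0 0 0 0 0 0 0.7;0 0 0 0 0 0 0.7;0 0 0 0 0 0 0;0 0 0 0 0 0 0;0 0 0 0 0 0 0;0 0 0 0 0 0 0"
}}

```text
clock: 50.05
ee_pos: [601.1, -135.7, 130.7]
tcp_rot: [3.141, -0.002, -0.136]
force: [-0.6, -0.1, 4.2]
finger_gap: 27.2
gripper_force: 58.8
```

{"op": "drive_tool", "data": {
  "steps": "0 0 0 0 0 -0.02 0;0 0 0 0 0 -0.04 0;0 0 0 0 0 -0.04 0;0 0 0 0 0 -0.04 0;0 0 0 0 0 -0.04 0;0 0 0 0 0 0 0"
}}

```text
clock: 50.65
ee_pos: [601.3, -135.6, 176.8]
tcp_rot: [3.141, -0.003, -0.136]
force: [1.5, -0.9, -2.5]
finger_gap: 27.1
gripper_force: 58.8
```

{"op": "drive_tool", "data": {
  "steps": "0 0 0 0 0 -0.14 0;0 0 0 0 0 -0.14 0;0 0 0 0 0 0 0;0 0 0 0 0 0 0"
}}

```text
clock: 51.05
ee_pos: [600.6, -135.5, 245.3]
tcp_rot: [3.141, -0.001, -0.136]
force: [-0.9, -0.1, -3.2]
finger_gap: 27.1
gripper_force: 58.8
```

```bash
python3 - <<'E'
from h import *
st(); go(409.8,169,240,1.667)
E
```

```text
{'clock': np.float64(51.05), 'joint_pos': array([ 0.691,  0.386, -0.674,  1.643,  0.255,  1.202, -1.746]), 'ee_pos': array([ 600.598, -135.522,  245.34 ]), 'tcp_rot': array([ 3.141e+00, -1.000e-03, -1.360e-01]), 'force': array([-0.887, -0.112, -3.184]), 'finger_gap': np.float64(27.133), 'gripper_force': np.float64(58.788)}
turn -0.287 rows>= 12.0 shift after [ 1.2858 -0.6427  0.0214] shift before [-0.9216 -1.1031  0.0214] rows>= 7.2
```

{"op": "drive_tool", "data": {
  "steps": "0 0 0 -0.06 -0.072 0 0;0 0 0 -0.1077 -0.129 0 0;0 0 0 -0.1077 -0.129 0 0;0 0 0 -0.1077 -0.129 0 0;0 0 0 -0.1077 -0.129 0 0;0 0 0 -0.1077 -0.129 0 0;0 0 0 -0.1077 -0.129 0 0;0 0 0 -0.1077 -0.129 0 0;0 0 0 -0.1077 -0.128 0 0;0 0 -0.0225 0 0 0 0;0 0 -0.0225 0 0 0 0;0 0 -0.0225 0 0 0 0;0 0 -0.0225 0 0 0 0;0 0 -0.0225 0 0 0 0;0 0 -0.0225 0 0 0 0;0 0 -0.0225 0 0 0 0;0 0 -0.0225 0 0 0 0;0 0 -0.0225 0 0 0 0;0 0 -0.0225 0 0 0 0"
}}

```text
clock: 52.95
ee_pos: [407.8, 167.9, 242.6]
tcp_rot: [-3.138, 0.003, 1.283]
force: [-0.2, 0.4, -2.6]
finger_gap: 26.9
gripper_force: 60.3
```

{"op": "drive_tool", "data": {
  "steps": "0 0 -0.0225 0 0 0 0;0 0 -0.0225 0 0 0 0;0 0 -0.017 0 0 0 0;0 0 0 0 0 0 0;0 0 0 0 0 0 0"
}}

```text
clock: 53.45
ee_pos: [408.5, 168.3, 243.3]
tcp_rot: [-3.139, 0.001, 1.665]
force: [0.4, 0.6, -3.7]
finger_gap: 27.0
gripper_force: 60.4
```

```bash
python3 - <<'E'
from h import *
st(); go(409.8,169,90,1.667)
E
```

```text
{'clock': np.float64(53.45), 'joint_pos': array([ 0.494,  0.017, -0.966,  2.021,  0.015,  1.114, -0.384]), 'ee_pos': array([408.491, 168.312, 243.282]), 'tcp_rot': array([-3.139e+00,  1.000e-03,  1.665e+00]), 'force': array([ 0.4  ,  0.582, -3.734]), 'finger_gap': np.float64(26.979), 'gripper_force': np.float64(60.423)}
turn -0.0004 rows>= 0.0 shift after [0.0022 0.0055 0.6131] shift before [0.0022 0.0055 0.6131] rows>= 3.1
```

{"op": "drive_tool", "data": {
  "steps": "0 0 0 0.002 0.0055 0.06 0;0 0 0 0 0 0.14 0;0 0 0 0 0 0.14 0;0 0 0 0 0 0.14 0;0 0 0 0 0 0.09 0;0 0 0 0 0 0.05 0;0 0 0 0 0 0 0;0 0 0 0 0 0 0"
}}

```text
clock: 54.25
ee_pos: [411.6, 170.0, 90.2]
tcp_rot: [3.141, -0.001, 1.666]
force: [-0.9, 0.2, -2.6]
finger_gap: 27.0
gripper_force: 60.4
```

```bash
python3 - <<'E'
from h import *
st(); go(409.8,169,64,1.667)
E
```

```text
{'clock': np.float64(54.25), 'joint_pos': array([ 0.337,  0.32 , -0.896,  2.155,  0.345,  0.811, -0.68 ]), 'ee_pos': array([411.633, 169.959,  90.195]), 'tcp_rot': array([ 3.141e+00, -1.000e-03,  1.666e+00]), 'force': array([-0.894,  0.244, -2.636]), 'finger_gap': np.float64(27.032), 'gripper_force': np.float64(60.372)}
turn -0.0001 rows>= 0.0 shift after [-0.0031 -0.0077  0.1048] shift before [-0.0031 -0.0077  0.1048] rows>= 0.5
```

{"op": "drive_tool", "data": {
  "steps": "0 0 0 -0.003 -0.0075 0.02 0;0 0 0 0 0 0.03 0;0 0 0 0 0 0.025 0;0 0 0 0 0 0.015 0;0 0 0 0 0 0.008 0;0 0 0 0 0 0 0;0 0 0 0 0 0 0"
}}

```text
clock: 54.95
ee_pos: [409.3, 168.7, 65.1]
tcp_rot: [3.141, -0.0, 1.667]
force: [0.9, 0.1, -2.8]
finger_gap: 26.9
gripper_force: 60.5
```

{"op": "drive_tool", "data": {
  "steps": "0 0 0 0 0 0.004 0;0 0 0 0 0 0.003 0;0 0 0 0 0 0 0;0 0 0 0 0 0 0"
}}

```text
clock: 55.35
ee_pos: [409.6, 168.2, 63.7]
tcp_rot: [3.141, 0.001, 1.667]
force: [-1.3, -2.9, 5.8]
finger_gap: 27.2
gripper_force: 61.8
```

Contact with the mat. I'll release, rise, and back off toward the right so both cameras can see the crank.

{"op": "drive_tool", "data": {
  "steps": "0 0 0 0 0 0 0.6;0 0 0 0 0 0 0.6;0 0 0 0 0 0 0.6;0 0 0 0 0 0 0.6;0 0 0 0 0 -0.04 0.6;0 0 0 0 0 -0.12 0.6;0 0 0 0 0 -0.16 0.6;0 0 0 0 0 -0.18 0.6;0 0 0 0 0 -0.16 0.6;0 0 0 0 0 0 0.6;0 0 0 -0.16 0 0 0.6;0 0 0 -0.16 0 0 0.6;0 0 0 -0.16 0 0 0.6;0 0 0 -0.16 0 0 0.6;0 0 0 -0.16 0 0 0.6;0 0 0 -0.16 0 0 0.6;0 0 0 -0.16 0 0 0.6;0 0 0 0 0 0 0.6"
}}

```text
clock: 57.15
ee_pos: [435.2, -116.4, 227.7]
tcp_rot: [-3.141, 0.001, 1.657]
force: [-0.1, 0.4, -1.4]
finger_gap: 51.8
gripper_force: 0.0
```

```bash
python3 - <<'E'
from h import *
np.set_printoptions(precision=1,suppress=True)
st(); f=grab("top","p_top.png"); g=grab("side","p_side.png")
s=f[240:315,115:205].astype(int); gr=s.max(2)
# mat black vs crank grey: mid-level, low-saturation pixels on the mat
m=((gr>45)&(gr<130)&(gr-s.min(2)<22)).astype(np.uint8)
n,l,st_,ce=cv2.connectedComponentsWithStats(m)
for i in range(1,n):
    if st_[i,4]>60:
        p=np.argwhere(l==i)[:,::-1].astype(np.float32)+[115,240]
        r_=cv2.minAreaRect(p.astype(np.float32)); print(st_[i],ce[i]+[115,240],r_, plane("top",r_[0],8))
for nme,P in(("hub top",[410,166.7,88]),("handle top",[403.2,236.4,83]),("hub base",[410,166.7,3])): print(nme,proj("top",P),proj("side",P))
# print a small map of brightness on the mat
print("\n".join("".join(" .:-=+*#%@"[min(9,v//16)] for v in row) for row in gr[::2]))
E
```

```text
{'clock': np.float64(57.15), 'joint_pos': array([ 0.9,  0. , -0.7,  2. ,  0. ,  1.1,  0.2]), 'ee_pos': array([ 435.2, -116.4,  227.7]), 'tcp_rot': array([-3.1,  0. ,  1.7]), 'force': array([-0.1,  0.4, -1.4]), 'finger_gap': np.float64(51.759), 'gripper_force': np.float64(0.0)}
[ 27  27  46  30 889] [169.6 281.7] ((164.61093139648438, 282.19281005859375), (27.28243064880371, 44.39967346191406), 83.2901611328125) [407.4 187.4   8. ]
hub top [165.6 282.3] [268.5 331.2]
handle top [136.4 285.6] [247.6 364.1]
hub base [173.4 280.9] [268.4 362.3]
###########@@@@@@@@@@@@@@@@@@@@@@@%#***#######%%%%%#**%%@@@@@@@@@@@@@@@@@@@@@@@@@@@@@@@@@@
#############%@@@@@@@@@@@@@@%%%%%%#*******%%%%%%%%%#**%%%%%%%%%%%%%%%%%%%%%%%%%%%%%%%%%%%%
##############%@@@@@@@@@@@@@@%%#***********%%%%%%%%#**%%%%%%%%%%%%%%%%%%%%%%%%%%%%%%%%%%%%
###############%@@@@@@@@@@@@@@%#************%%@@@@@%**%%@@@%%%%%%%%%%%%%%%%%%%%%%%%%%%%%%%
################%@@@@@@@@@@@@@%#**************%@@@%%**%@@@@@@@@@@@%@%@@@@@@@@@@@@@@@@@@@@@
#################%@@@@@@@@@@@@%#**************#%@@@%**%@@@@@@@@@@@@@@@@@@@@@@@@@@@@@@@@@@@
#######
[... 2204 characters left out ...]
.........................:::::::::::::::::::::::::::-*@@@@@@@@@
@@@@@@@@%%%#+:.......................................:::::::::---==+++**##%%%%%@@@@@@@@@@@
@@@@@@@@%%%#+:.............................::::::---==+##%%@@@@@@@@@@@@@@@@@@@@@@@@@@@@@@@
@@@@@@@@%###*:...........::::-----==+********###########@@@@@@@@@@@@@@@@@@@@@@@@@@@@@@@@@@
@@@@@@@@%###*==-=+*******################################@@@@@@@@@@@@@@@@@@@@@@@@@@@@@@@@@
@@@@@@@%##################################################%@@@@@@@@@@@@@@@@@@@@@@@@@@@@@@@
@@@@@@@#####################################################%@@@@@@@@@@@@@@@@@@@@@@@@@@@@@
@@@@@@@@#####################################################%@@@@@@@@@@@@@@@@@@@@@@@@@@@@
```

The crank stands upright on the mat: the handle cap shows at about (136,286) and the prediction was (136.4,285.6). The arm is clear, so I'm handing in.

```bash
python3 -c "
from bench import r
print(r.job_done())"
```

```text
the job is handed in; nothing more can be done
None
```

Job handed in at about 57 s: both pins are in tubes 0 and 1, the carrier is wound down flush with the rim, and the crank stands handle up in the middle of the mat; the hand-in returned no verdict.

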